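Load the dry block and hold in its cut-out reset

ROBOT

A 6-joint arm with a two-finger parallel gripper is mounted at the origin on a cart in front of the work surface, level with it; the furniture and walls round the work are solid. World frame = base frame: x ahead of the robot, y to its left, z up, the work surface at z = 0. Lengths are in m, angles in rad, forces in N, time in s.
With the tool pointing down it reaches from about 0.25 to 0.8 m from the base axis. Payload 8.5 kg.
Tool frame: the origin (TCP) lies at the very end of the fingers, on their centre line; the grasp point (between the pads) lies 19 mm behind it (grasp_offset is the distance from the TCP to the grasp point, in m); z points along the fingers, y is the direction in which the jaws open and shut (so a half turn about z gives the same grasp; the last joint's range is limited). The gripper opens to 85 mm and grips with 20 to 120 N. Pads are 22 mm wide; open, the fingers measure 114 mm over their backs; the gripper's body (76 mm by 85 mm) begins 54 mm behind the grasp point. The pads swing forward as they close: fully open they stand 13 mm farther back than shut.
Start: joints at [-1.314, 0.238, -0.013, 1.319, 0, 1.571], TCP at [0.133, -0.508, 0.231] pointing down, gripper open.
Joint ranges: [-2.66, 2.66], [-1.03, 1.9], [-1.14, 1.46], [-1.82, 2.27], [-1.45, 1.34], [-3.14, 3.14]. Speed limits (rad/s): [2.22, 2.22, 2.79, 3.14, 3.14, 3.14].

INTERFACE

Orientations are given as a unit quaternion [x, y, z, w].
In Python, from station import get_obs, capture, camera_info, job_done, masks_of, grasp_offset gives the robot as it stands.
- The arm moves only by the tool carry_out, never from a script. Its argument "commands" is a list of rows, each a list of 7 numbers: the turn, a rotation vector about the tool's x, y, z in rad, then the shift along the tool's x, y, z in mm, then the opening in per cent of the stroke, from 0 (shut) to 100 (fully open). A call has exactly 5 rows; each row shifts and turns the pose as measured when the row begins, along the tool's axes as they then stand; what a row does not reach is not made up. A row lasts 1/10 s, in which the tool goes at most 50 mm and 8.59 degrees, less where a joint would pass 70% of its speed; a pose out of reach is approached as far as the arm can. A call is refused whole if a number of a shift passes 50 or a number of a turn 0.15, either way. A call with a gripper value outside its range is refused whole. The fingers move at their own pace and stop on an object; "squeeze" is the grip in N (left out, the last holds). Time passes only in rows, so rows that do not move let the fingers close, or fill a call up. It gives the time, the measured TCP pose, the force and the opening at its end, in the units of the state.
- get_obs(): the state, without advancing time (a new reading comes with each control period).
- capture(name): name is "scene" or "top" or "wrist"; returns (picture, depth): 480x640x3 uint8, blue, green, red; 480x640 float32, m along the optical axis (not along the pixel's ray), 0 where there is no reading.
- camera_info(name): a dict with "intrinsics" (3x3 intrinsics, pixels), "dist" ([k1, k2, p1, p2, k3] as OpenCV has them; the pictures are not rectified), "camera_from_world" (4x4, takes a point from world to camera coordinates). Camera axes: x right, y up, looking along -z (the intrinsics and any distortion apply to the point x, -y, -z); pixel columns grow to the right and rows downward; lengths in m; the calibration is good to about 2 mm. A picture is of the moment at which its call begins: read the wrist's pose just before it. camera_info takes no time and is no camera call; for the wrist camera it gives the pose at the moment of the call.
- job_done(): hands the job in, once; it reports no verdict.
Trained networks look in the newest picture that a camera, given by its name, has taken for a name from the list of things; names that differ only in an ending like _2 or _b are one class to them, and where a whole thing is asked for, a point or a joint stands for the part that bears it (a point fixed in the world has none). Each returns a list of dicts, best first, with "conf" (0 to 1); they miss things now and then, are a little off and sometimes report something else, mostly with a low value. They report only what shows in the picture. A call takes as long as a camera call. They do not tell look-alikes from the thing itself.
- masks_of(target, camera): "pixels" (480x640 bool, what is visible of it) and "centre" ([row, column] in pixels, amid what is visible of it).
The state is a dict: "t": time; "joints": joint angles; "qd": joint speeds; "joint_efforts": joint torques, N m; "ee_pos": TCP position; "orientation": TCP orientation; "contact_force": force on the tool from outside, world axes, zero at the start; "torque": the same for the moment, N m; "gripper_width": finger opening in m.
Only numpy, scipy, OpenCV 4.12 (cv2) and the standard library are available. Lean on these libraries where they do the work, as an engineer would, in place of code of your own. Each camera call takes 0.05 s, during which the arm holds its last target.

TASK

The dry-block heater has tripped its over-temperature cut-out and will heat again as soon as the cut-out is reset, so load it first: stand the two capped sample vials from the bench in its two empty wells, one in each, seated right down on the bottom. Then draw the reset pin out of its parking bore in the heater's front deck, reach its thin end down through the reset aperture beside it and press the recessed button all the way down. Finish with the pin still gripped and holding the button down; leave the vials already in the block and everything else on the bench where they are.

Things in the scene. Friction and masses are not known exactly. Their poses are not given: they have to be found in the camera images.
- block_heater: Grey dry-block heater, fixed, 175 (x) by 196 mm (y), deck and block top 84 mm high, rim 87. Origin under its middle, x to its back (control panel at -x), z up; may be yawed. Bare aluminium block at the back: four wells in a row along y at x=+36 mm. Deck in front: reset aperture (10 mm hole, steel ring) at x=-40, y=+30; parking bore (6.5 mm, holds the reset pin at the start) at x=-40, y=-60.
- well_1 (a point): Centre of the floor of the well at the +y end of the row: 25 mm diameter, 22 mm deep, slightly chamfered mouth at 84 mm height. It holds a vial at the start.
- well_2 (a point): Floor centre of the second well, same size, 40 mm farther to -y in the heater's frame. Empty at the start.
- well_3 (a point): Floor centre of the third well, same size. It holds a vial at the start.
- well_4 (a point): Floor centre of the fourth well, at the -y end, same size. Empty at the start.
- vial_a: Capped glass sample vial on the bench, 22 mm diameter, 46 mm tall (cap 20 mm diameter from 39 mm up), about 12 g. Origin at the centre of its underside, z up. Seated in a well it stands 24 mm out of the block.
- vial_b: Second capped glass sample vial on the bench, same shape; either vial may go into either empty well.
- vial_c: Vial of the same shape already standing in well 1 (origin at its underside); stays there.
- vial_d: Vial of the same shape already standing in well 3 (origin at its underside); stays there.
- reset_pin: Steel reset pin, loose, 91 mm long, about 35 g: knurled grip 12 mm diameter, 45 mm long; below it a shank 5 mm diameter, 46 mm long, rounded end. Origin on its axis at the shoulder between them, z along the grip. At the start it stands in the parking bore (44 mm deep), nearly upright, its shoulder 2 mm above the deck.
- pin_tip (a point): The thin end of the reset pin, on its axis, 46 mm below its shoulder.
- reset_aperture (a point): Centre of the mouth of the reset aperture, level with the deck (84 mm above the bench): a vertical round hole of 10 mm with the button's flat top 18 mm below the mouth.
- reset_button (a joint): Travel in m of the recessed reset button, a grey plunger of 8.4 mm diameter in the aperture: 0 = out (springs back when let go), 0.005 = all the way down. Spring force 1.5 N at the start to 4 N at the end of its travel, then a firm stop.
- rubber_stopper: Black rubber stopper standing on the bench among the vials, 28 mm diameter, 42 mm tall; stays there.
- amber_bottle: Amber reagent bottle, 48 mm diameter, 102 mm tall, on the right of the bench; stays there.
- erlenmeyer: Conical glass flask, 64 mm diameter, 99 mm tall, on the right of the bench; stays there.
There are look-alikes about, which are no part of the job. Leave any blue or orange look-alike of the vial_d alone.

How it is judged:
By the outcome, as a careful person would: the job done as asked, in the order asked, and still so for the second after the job is handed in, while the arm keeps its last pose, push and grip.
It also fails if it takes over 61 s, if anything falls off the work surface, if the arm or the gripper's body presses on something with over 40 N, if the wrist force passes 120 N, or if a joint passes its speed limit or range.

## Working session

There is one attempt and no reset: what is moved stays moved. The work goes in short steps, Python scripts to look and compute and a tool call to move; the robot and the scene stay as the last step left them, time stands still between calls to the robot, and variables do not carry over. Pictures are saved under pics/ and viewed, and the job is handed in when it is done.

Besides the shell and the picture viewer there is one more tool, called after "Emit:" as name(argument=value, ...), one argument or row to a line, values as JSON. carry_out: Moves the arm, as the interface text tells. Its arguments: {"type":"object","properties":{"commands":{"type":"array","items":{"type":"array","items":{"type":"number"}}},"squeeze":{"type":"number"}},"required":["commands"]}

```bash
mkdir -p pics; ls; python3 - <<'E'
from station import *
import cv2, numpy as np
print(get_obs()); print(grasp_offset)
for n in ("scene","top"):
    im,d=capture(n); cv2.imwrite(f"pics/{n}0.png",im); np.save(f"{n}0.npy",d)
    ci=camera_info(n); print(n,ci)
E
```

```text
pics
{'t': 0.0, 'joints': array([-1.31402289e+00,  2.38778388e-01, -1.42302205e-02,  1.31923102e+00,
       -8.31334234e-06,  1.57082962e+00]), 'qd': array([-0.00192515,  0.00099916, -0.00037546, -0.0003549 ,  0.00134658,
       -0.00078091]), 'joint_efforts': array([ 2.58258136e-03, -5.38784587e+01,  3.46429932e+01,  1.85552705e-02,
        1.06583218e-04, -3.32271759e-05]), 'ee_pos': array([ 0.13322112, -0.50738456,  0.23068826]), 'orientation': array([ 9.91771613e-01,  1.28017763e-01, -9.65304927e-05, -7.15178157e-04]), 'contact_force': array([0.60521958, 0.20120618, 0.28733881]), 'torque': array([ 0.05385871,  0.0132863 , -0.0180637 ]), 'gripper_width': 0.0853103783915859}
0.0187
scene {'intrinsics': array([[527.18271306,   0.        , 315.53085347],
       [  0.        , 527.18271306, 239.46094993],
       [  0.        ,   0.        ,   1.        ]]), 'dist': array([-0.06630468,  0.        ,  0.        ,  0.        ,  0.        ]), 'camera_from_world': array([[-0.82116739, -0.57008666,  0.02617842,  0.41514706],
       [ 0.30558013, -0.40049775,  0.86384162, -0.1918065 ],
       [-0.48198019,  0.71735817,  0.50308284, -0.9993226 ],
       [ 0.        ,  0.        ,  0.        ,  1.        ]])}
top {'intrinsics': array([[586.97018201,   0.        , 323.12103678],
       [  0.        , 586.97018201, 237.101696  ],
       [  0.        ,   0.        ,   1.        ]]), 'dist': array([0.00830246, 0.        , 0.        , 0.        , 0.        ]), 'camera_from_world': array([[-0.20113736, -0.97954682, -0.00563813,  0.15521387],
       [ 0.95461226, -0.19730168,  0.22313109, -0.46291561],
       [-0.21967977,  0.03949777,  0.97477214, -1.32882085],
       [ 0.        ,  0.        ,  0.        ,  1.        ]])}
```

View pics/scene0.png

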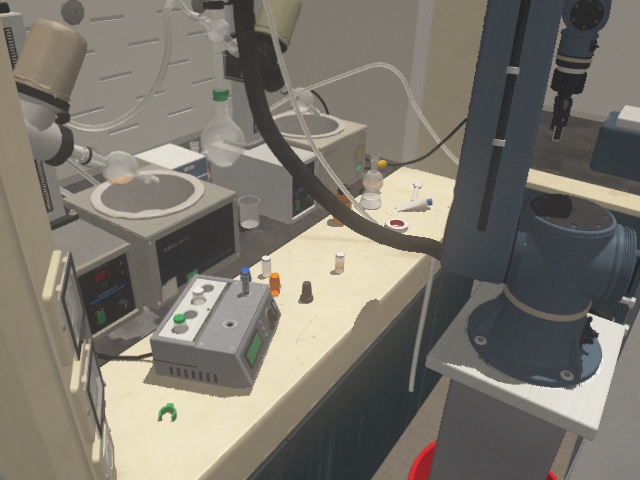

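View pics/top0.png

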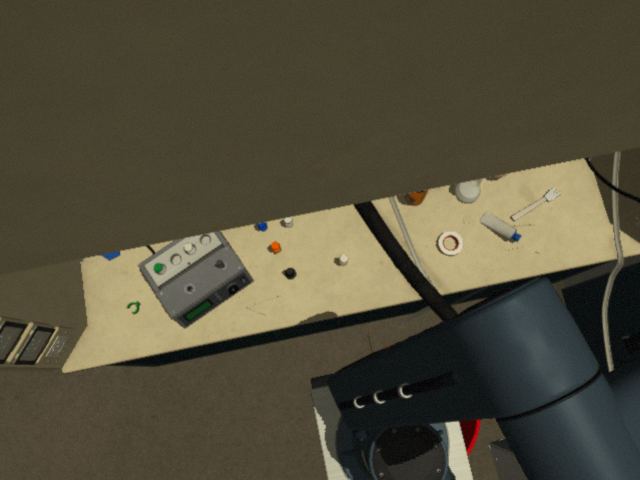

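```bash
cat > h.py <<'E'
from station import *
import cv2, numpy as np
from scipy.spatial.transform import Rotation as R
def unproj(name,ci,d,px):
    """px list of (col,row) -> world using depth median"""
    out=[]
    for u,v in px:
        patch=d[max(0,int(v)-1):int(v)+2,max(0,int(u)-1):int(u)+2]; z=np.median(patch[patch>0]) if (patch>0).any() else np.nan
        out.append(ray_at(ci,u,v,z))
    return np.array(out)
def norm(ci,u,v):
    return cv2.undistortPoints(np.array([[[u,v]]],float),ci["intrinsics"],ci["dist"])[0,0]
def ray_at(ci,u,v,z):
    x,y=norm(ci,u,v); pc=np.array([x*z,-y*z,-z]); T=ci["camera_from_world"]
    return T[:3,:3].T@(pc-T[:3,3])
def on_plane(ci,u,v,h):
    a=ray_at(ci,u,v,0.); b=ray_at(ci,u,v,1.); t=(h-a[2])/(b[2]-a[2]); return a+t*(b-a)
def proj(ci,P):
    T=ci["camera_from_world"]; p=T[:3,:3]@np.asarray(P,float)+T[:3,3]
    q=np.array([[p[0]/-p[2],-p[1]/-p[2],1.]])
    return cv2.projectPoints(q,np.zeros(3),np.zeros(3),ci["intrinsics"],ci["dist"])[0][0,0]
E
python3 - <<'E'
from h import *
t=cv2.imread("pics/top0.png"); s=cv2.imread("pics/scene0.png")
a=cv2.resize(t[200:340,120:360],None,fx=3.3,fy=3.3,interpolation=cv2.INTER_CUBIC)
b=cv2.resize(s[240:400,145:355],None,fx=3.7,fy=3.7,interpolation=cv2.INTER_CUBIC)
cv2.imwrite("pics/tz.png",a);cv2.imwrite("pics/sz.png",b)
for cam in("scene","top"):
    im,d=capture(cam); ci=camera_info(cam)
    for n in("vial_a","rubber_stopper","reset_pin","block_heater","amber_bottle"):
        for m in masks_of(n,cam):
            r,c=m["centre"]; P=unproj(cam,ci,d,[(c,r)])[0]
            col=im[m["pixels"]].mean(0).round()
            print(cam,n,round(m["conf"],2),np.round([c,r]),m["pixels"].sum(),P.round(4),col)
E
```

```text
scene vial_a 0.73 [269. 268.] 187 [0.5346 0.1366 0.0241] [164. 181. 190.]
scene vial_a 0.67 [275. 283.] 207 [0.4822 0.1823 0.0315] [ 66. 115. 184.]
scene vial_a 0.65 [181. 324.] 257 [0.4708 0.4415 0.0989] [125. 151. 126.]
scene vial_a 0.59 [339. 262.] 134 [0.4211 0.0327 0.0317] [150. 171. 188.]
scene vial_a 0.43 [245. 271.] 34 [0.4581 0.2953 0.1311] [174. 108.  83.]
scene rubber_stopper 0.79 [306. 293.] 199 [0.4175 0.1619 0.0237] [ 81.  93. 103.]
scene rubber_stopper 0.59 [213. 337.] 10851 [0.4207 0.4194 0.0835] [128. 133. 136.]
scene reset_pin 0.44 [244. 283.] 151 [0.4549 0.3041 0.1119] [ 97.  99. 102.]
scene reset_pin 0.42 [197. 300.] 223 [0.5034 0.3733 0.0944] [173. 183. 187.]
scene block_heater 0.81 [214. 332.] 10812 [0.4273 0.4114 0.0839] [128. 133. 136.]
scene amber_bottle 0.66 [342. 198.] 183 [ 0.5422 -0.1667  0.0764] [ 68.  94. 123.]
top vial_a 0.68 [191. 248.] 79 [0.5072 0.3571 0.1089] [133. 158. 163.]
top vial_a 0.51 [191. 275.] 6406 [0.4519 0.3715 0.0848] [ 89. 103. 103.]
top rubber_stopper 0.64 [290. 274.] 114 [0.417  0.1515 0.0417] [40. 52. 56.]
top block_heater 0.93 [195. 275.] 6459 [0.4505 0.3608 0.0856] [ 90. 103. 104.]
top amber_bottle 0.48 [416. 202.] 188 [ 0.5263 -0.1773  0.0478] [21. 59. 96.]
```

View pics/tz.png

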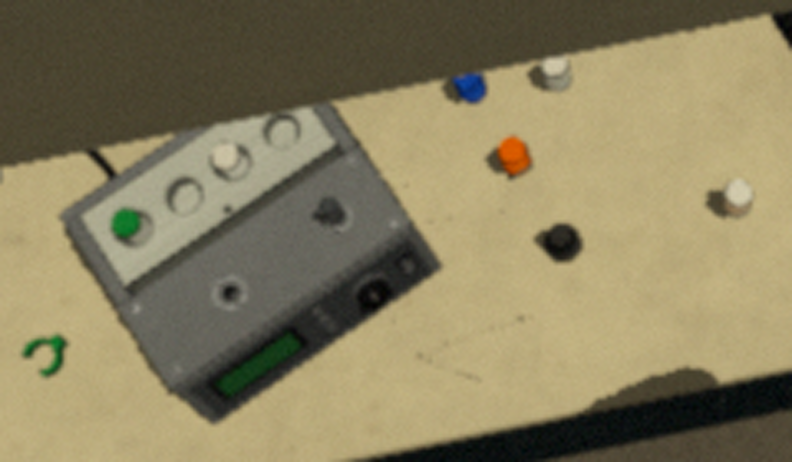

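View pics/sz.png

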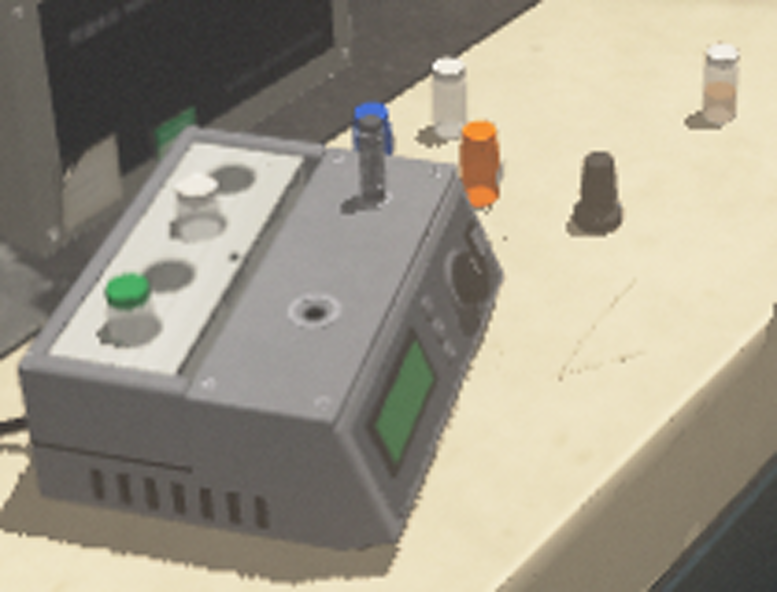

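```bash
python3 - <<'E'
from h import *
ct,cs=camera_info("top"),camera_info("scene")
d=np.load("top0.npy")
print("top-dark", unproj("top",ct,d,[(300,100),(100,100),(300,190),(100,230),(380,250),(500,100)]).round(3))
T={"w2":(185,195),"w3":(231,161),"w4":(282,131),"ap":(231,292)}
S={"w2":(167,274),"w4":(232,178),"ap":(315,311)}
F={"w1":(36,60),"w2":(36,20),"w3":(36,-20),"w4":(36,-60),"ap":(-40,30)}
# interface sign: well spacing 40 along -y
def fit(names,pts):
    A=np.array([F[n] for n in names])/1000; B=np.array(pts)
    a=A-A.mean(0); b=B-B.mean(0); th=np.arctan2((a[:,0]*b[:,1]-a[:,1]*b[:,0]).sum(),(a*b).sum())
    Rm=np.array([[np.cos(th),-np.sin(th)],[np.sin(th),np.cos(th)]]); t=B.mean(0)-Rm@A.mean(0)
    print(th,t,((A@Rm.T+t-B)*1000).round(1).tolist())
pt={n:on_plane(ct,120+x/3.3,200+y/3.3,.084)[:2] for n,(x,y) in T.items()}
ps={n:on_plane(cs,145+x/3.7,240+y/3.7,.084)[:2] for n,(x,y) in S.items()}
print(pt);print(ps)
fit(list(pt),list(pt.values())); fit(list(ps),list(ps.values()))
# vials: cap tops
for n,(x,y),(u,v) in(("A",(738,188),(722,52)),("B",(556,66),(450,66)),("pintop",(328,208),(371,122)),("stop",(563,235),(599,157)),("orange",(513,148),(480,130)),("blue",(470,80),(371,110))):
    hs=dict(pintop=.131).get(n,.046)
    print(n,on_plane(ct,120+x/3.3,200+y/3.3,hs).round(4),on_plane(cs,145+u/3.7,240+v/3.7,hs).round(4))
E
```

```text
top-dark [[ 3.130e-01  9.900e-02  1.130e+00]
 [ 3.130e-01  1.860e-01  1.166e+00]
 [ 3.130e-01  1.060e-01  9.840e-01]
 [ 3.130e-01  2.540e-01  9.840e-01]
 [ 4.370e-01 -7.200e-02  1.000e-03]
 [ 3.130e-01 -1.800e-02  1.080e+00]]
{'w2': array([0.49516745, 0.39883947]), 'w3': array([0.51249049, 0.36404417]), 'w4': array([0.52642087, 0.32600295]), 'ap': array([0.42197402, 0.37788372])}
{'w2': array([0.49383205, 0.40123574]), 'w4': array([0.52434941, 0.32768115]), 'ap': array([0.42028698, 0.37967155])}
0.4127113074870977 [0.47043237 0.36674425] [[0.2, 0.7], [-1.1, -1.2], [1.1, 0.2], [-0.2, 0.3]]
0.4052579764332478 [0.46837262 0.36838742] [[-0.3, -0.3], [0.8, -0.2], [-0.5, 0.5]]
A [0.4296 0.0208 0.046 ] [0.4241 0.0243 0.046 ]
B [0.5439 0.1307 0.046 ] [0.543  0.1341 0.046 ]
pintop [0.456  0.2967 0.131 ] [0.4543 0.2993 0.131 ]
stop [0.4216 0.1491 0.046 ] [0.4192 0.1571 0.046 ]
orange [0.4906 0.1723 0.046 ] [0.4874 0.1757 0.046 ]
blue [0.5462 0.1934 0.046 ] [0.549 0.197 0.046]
```

```bash
cat >> h.py <<'E'
def Rdown(yaw_deg):
    a=np.radians(yaw_deg); c,s=np.cos(a),np.sin(a)
    return R.from_matrix(np.array([[c,s,0],[s,-c,0],[0,0,-1.]]))
def pose():
    o=get_obs(); return np.array(o["ee_pos"]),R.from_quat(o["orientation"]),o
def plan(target,yaw,n,op,start=None,Rt=None):
    p,r,_=pose() if start is None else start
    Rt=Rt or Rdown(yaw); target=np.array(target,float)
    rows=[]
    for k in range(n):
        rv=(r.inv()*Rt).as_rotvec(); step=np.clip(rv/(n-k),-.149,.149)
        sh=r.inv().apply(target-p)*1000/(n-k)
        row=[*np.round(step,3),*np.round(sh,1),op]; rows.append(row)
        p=p+r.apply(np.array(row[3:6])/1000); r=r*R.from_rotvec(row[:3])
    for i in range(0,n,5): print([[float(v) for v in q] for q in rows[i:i+5]])
    print("end",p.round(4),np.degrees((r.inv()*Rt).magnitude()).round(2)); return p,r,None
HP=np.array([.4694,.3675]); HY=0.409
def H(x,y,z):
    c,s=np.cos(HY),np.sin(HY); return np.array([HP[0]+(c*x-s*y)/1000,HP[1]+(s*x+c*y)/1000,z/1000])
YAW=np.degrees(HY)+90
def snap(tag):
    p,r,o=pose(); im,d=capture("wrist"); ci=camera_info("wrist"); cv2.imwrite(f"pics/{tag}.png",im); np.save(f"{tag}.npy",d)
    np.savez(f"{tag}_ci.npz",K=ci["intrinsics"],D=ci["dist"],T=ci["camera_from_world"],p=p,q=r.as_quat()); return im,d,ci,p,r
def ldci(tag):
    z=np.load(f"{tag}_ci.npz"); return dict(intrinsics=z["K"],dist=z["D"],camera_from_world=z["T"])
E
python3 - <<'E'
from h import *
ci=camera_info("wrist"); print(ci)
p,r,_=pose()
T=ci["camera_from_world"]; C=-T[:3,:3].T@T[:3,3]; print("cam in tool mm",r.inv().apply(C-p)*1000, "cam axis in tool",r.inv().apply(-T[2,:3]))
plan((.40,.03,.21),YAW,15,60)
E
```

```text
{'intrinsics': array([[387.41362168,   0.        , 321.20699671],
       [  0.        , 387.41362168, 238.85190046],
       [  0.        ,   0.        ,   1.        ]]), 'dist': array([-0.05684816,  0.        ,  0.        ,  0.        ,  0.        ]), 'camera_from_world': array([[ 2.53702831e-01, -9.67282202e-01,  1.24076112e-04,
        -5.24542220e-01],
       [ 9.26959841e-01,  2.43090259e-01, -2.85749154e-01,
         3.60702863e-02],
       [ 2.76369909e-01,  7.26103830e-02,  9.58304443e-01,
        -3.78060380e-01],
       [ 0.00000000e+00,  0.00000000e+00,  0.00000000e+00,
         1.00000000e+00]])}
cam in tool mm [  73.31539654   -0.45112971 -141.36350538] cam axis in tool [-2.85743062e-01  5.36606031e-05  9.58306266e-01]
[[-0.0, -0.0, -0.115, 26.3, -30.2, 1.4, 60.0], [-0.0, -0.0, -0.115, 29.6, -26.9, 1.4, 60.0], [-0.0, -0.0, -0.115, 32.5, -23.4, 1.4, 60.0], [-0.0, -0.0, -0.115, 34.9, -19.5, 1.4, 60.0], [-0.0, -0.0, -0.115, 37.0, -15.3, 1.4, 60.0]]
[[-0.0, -0.0, -0.115, 38.5, -11.0, 1.4, 60.0], [-0.0, -0.0, -0.115, 39.5, -6.5, 1.4, 60.0], [-0.0, -0.0, -0.115, 40.0, -2.0, 1.4, 60.0], [-0.0, -0.0, -0.115, 39.9, 2.7, 1.4, 60.0], [-0.0, -0.0, -0.115, 39.3, 7.2, 1.5, 60.0]]
[[-0.0, -0.0, -0.115, 38.3, 11.7, 1.4, 60.0], [-0.0, -0.0, -0.114, 36.7, 16.0, 1.5, 60.0], [-0.0, -0.0, -0.115, 34.6, 20.0, 1.4, 60.0], [-0.0, -0.0, -0.114, 32.1, 23.9, 1.5, 60.0], [-0.0, -0.0, -0.115, 29.1, 27.4, 1.4, 60.0]]
end [0.4  0.03 0.21] 0.0
```

Emit:
carry_out(
  commands=[
    [0, 0, -0.115, 26.3, -30.2, 1.4, 60],
    [0, 0, -0.115, 29.6, -26.9, 1.4, 60],
    [0, 0, -0.115, 32.5, -23.4, 1.4, 60],
    [0, 0, -0.115, 34.9, -19.5, 1.4, 60],
    [0, 0, -0.115, 37, -15.3, 1.4, 60],
  ],
)

```text
t: 1.2
ee_pos: [0.2222, -0.3267, 0.2229]
orientation: [0.912, 0.41, -0.0, 0.001]
contact_force: [1.1, -0.5, -0.4]
gripper_width: 0.0511
```

Emit:
carry_out(
  commands=[
    [0, 0, -0.115, 38.5, -11, 1.4, 60],
    [0, 0, -0.115, 39.5, -6.5, 1.4, 60],
    [0, 0, -0.115, 40, -2, 1.4, 60],
    [0, 0, -0.115, 39.9, 2.7, 1.4, 60],
    [0, 0, -0.115, 39.3, 7.2, 1.5, 60],
  ],
)

```text
t: 1.7
ee_pos: [0.309, -0.1384, 0.2162]
orientation: [0.751, 0.66, 0.0, 0.003]
contact_force: [0.8, -1.0, -0.3]
gripper_width: 0.0513
```

Emit:
carry_out(
  commands=[
    [0, 0, -0.115, 38.3, 11.7, 1.4, 60],
    [0, 0, -0.114, 36.7, 16, 1.5, 60],
    [0, 0, -0.115, 34.6, 20, 1.4, 60],
    [0, 0, -0.114, 32.1, 23.9, 1.5, 60],
    [0, 0, -0.115, 29.1, 27.4, 1.4, 60],
  ],
)

```text
t: 2.2
ee_pos: [0.3919, 0.0532, 0.2101]
orientation: [0.523, 0.852, 0.001, 0.005]
contact_force: [0.6, -0.7, -0.1]
gripper_width: 0.0515
```

```bash
python3 - <<'E'
from h import *
im,d,ci,p,r=snap("w1"); print(p.round(4),np.degrees(np.arctan2(*r.apply([1,0,0])[[1,0]])),get_obs()["t"])
for m in masks_of("vial_a","wrist"):
    ro,c=m["centre"]; print(m["conf"],c,ro,m["pixels"].sum(),unproj("w",ci,d,[(c,ro)])[0].round(4))
E
```

```text
[0.3919 0.0532 0.2101] 116.8739986248511 2.25
0.91 492.9 134.7 1055 [0.485  0.1774 0.0451]
0.68 563.7 147.6 1241 [0.5461 0.1984 0.0377]
0.66 518.3 206.3 1051 [0.5408 0.1405 0.0374]
0.57 339.2 253.4 749 [0.4252 0.0359 0.0422]
```

View pics/w1.png

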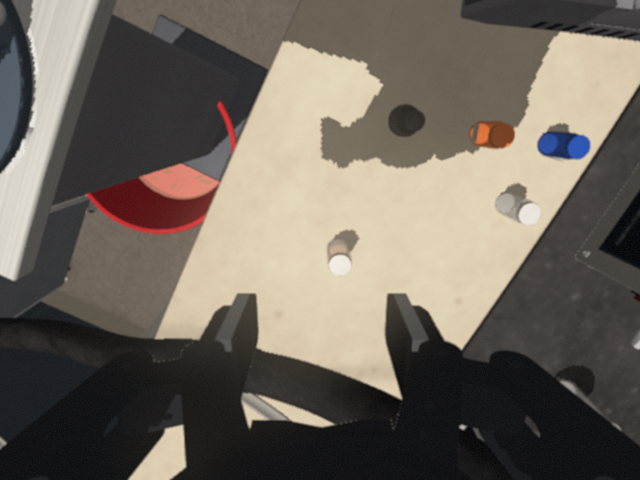

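```bash
python3 - <<'E'
from h import *
ci=ldci("w1")
print(on_plane(ci,340,264.5,.046),on_plane(ci,529,213,.046))
im=cv2.imread("pics/w1.png"); cv2.imwrite("pics/w1z.png",np.hstack([cv2.resize(im[215:285,300:380],None,fx=5,fy=5),cv2.resize(im[170:240,480:560],None,fx=5,fy=5)]))
print(proj(ci,(.4245,.0245,0)))
A=on_plane(ci,340,264.5,.046)
plan((A[0],A[1],.20),YAW,5,60)
E
```

```text
[0.4296611  0.02862463 0.046     ] [0.54730114 0.13963676 0.046     ]
[330.50132121 248.61422587]
[[0.001, 0.001, 0.013, -8.0, 4.1, 2.0, 60.0], [0.002, 0.002, 0.013, -8.0, 4.2, 2.0, 60.0], [0.001, 0.001, 0.013, -7.9, 4.3, 2.0, 60.0], [0.002, 0.002, 0.012, -7.9, 4.4, 2.0, 60.0], [0.001, 0.001, 0.013, -7.8, 4.4, 2.0, 60.0]]
end [0.4296 0.0286 0.2   ] 0.04
```

View pics/w1z.png

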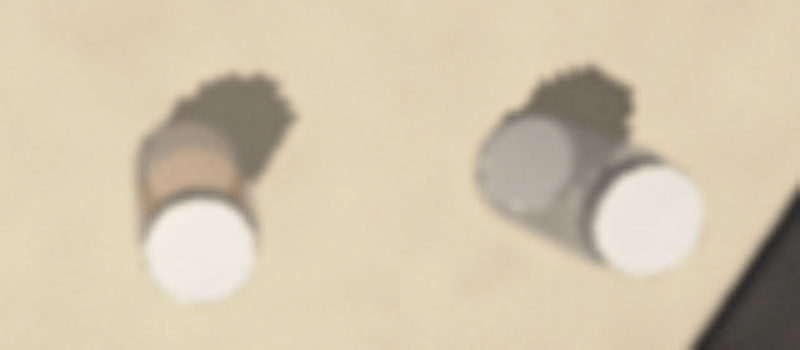

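```bash
sed -i 's/p,r,o=pose(); im,d=capture("wrist"); ci=camera_info("wrist")/p,r,o=pose(); ci=camera_info("wrist"); im,d=capture("wrist")/' h.py; python3 - <<'E'
from h import *
plan((.427,.026,.11),YAW,5,60)
E
```

```text
[[0.001, 0.001, 0.013, -8.1, 3.2, 20.0, 60.0], [0.002, 0.002, 0.013, -8.1, 3.4, 20.0, 60.0], [0.001, 0.001, 0.013, -8.1, 3.5, 20.0, 60.0], [0.002, 0.002, 0.012, -8.1, 3.6, 20.0, 60.0], [0.001, 0.001, 0.013, -8.0, 3.8, 20.0, 60.0]]
end [0.427 0.026 0.11 ] 0.04
```

Emit:
carry_out(
  commands=[
    [0.001, 0.001, 0.013, -8.1, 3.2, 20, 60],
    [0.002, 0.002, 0.013, -8.1, 3.4, 20, 60],
    [0.001, 0.001, 0.013, -8.1, 3.5, 20, 60],
    [0.002, 0.002, 0.012, -8.1, 3.6, 20, 60],
    [0.001, 0.001, 0.013, -8, 3.8, 20, 60],
  ],
)

```text
t: 2.8
ee_pos: [0.4293, 0.0264, 0.1097]
orientation: [0.549, 0.836, 0.002, 0.003]
contact_force: [-0.4, -0.5, -0.0]
gripper_width: 0.0514
```

```bash
python3 - <<'E'
from h import *
print(get_obs()["qd"].round(3))
im,d,ci,p,r=snap("w2"); print(p.round(4),np.degrees(np.arctan2(*r.apply([1,0,0])[[1,0]])),get_obs()["t"],get_obs()["qd"].round(3))
print(get_obs()["ee_pos"])
for m in masks_of("vial_a","wrist"):
    ro,c=m["centre"]; print(m["conf"],c,ro,m["pixels"].sum(),unproj("w",ci,d,[(c,ro)])[0].round(4))
E
```

```text
[-0.165  0.307 -0.22  -0.519  0.004 -0.021]
[0.4293 0.0264 0.1097] 113.44832960464909 2.85 [ 0.016 -0.029  0.022  0.102  0.004  0.003]
[0.42878778 0.02572116 0.1070614 ]
0.92 617.9 70.7 1772 [0.5438 0.1901 0.0233]
0.9 572.8 162.3 2550 [0.5388 0.1323 0.0364]
0.82 528.4 51.1 2844 [0.483  0.1694 0.0417]
0.78 314.3 250.1 1539 [0.4247 0.0297 0.045 ]
```

View pics/w2.png

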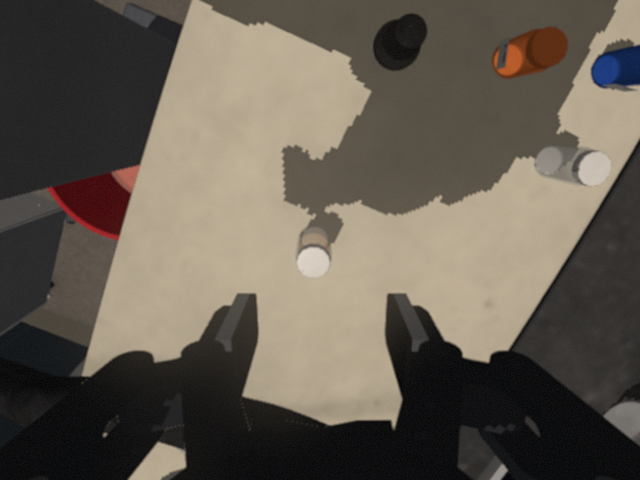

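```bash
python3 - <<'E'
from h import *
ci=ldci("w2")
print(on_plane(ci,314,262,.046),on_plane(ci,594,168,.046))
im,d,ci,p,r=snap("w3"); print(p,get_obs()["qd"].round(3))
for m in masks_of("vial_a","wrist"):
    ro,c=m["centre"]; 
    # cap pixels: bright
    mm=m["pixels"]&(im.min(2)>165); ys,xs=np.nonzero(mm)
    if len(xs)>50:
        (cx,cy),(w,h),a=cv2.minAreaRect(np.c_[xs,ys].astype(np.float32)); print(c,ro,"cap",cx,cy,w,h,on_plane(ci,cx,cy,.046).round(4), np.median(d[mm]), unproj("",ci,d,[(cx,cy)]).round(4))
E
```

```text
[0.42720024 0.02348774 0.046     ] [0.5454532  0.13301991 0.046     ]
[0.42809783 0.02610959 0.10847794] [ 0.012 -0.029  0.025  0.027  0.003  0.002]
314.5 251.6 cap 315.0 263.5 29.0 32.0 [0.4265 0.023  0.046 ] 0.2183079 [[0.4266 0.0225 0.0446]]
578.2 164.9 cap 599.3934936523438 169.4556427001953 28.307695388793945 34.69231414794922 [0.5461 0.1329 0.046 ] 0.20316567 [[0.5468 0.1331 0.045 ]]
```

```bash
python3 - <<'E'
from h import *
plan((.4265,.023,.029),YAW,4,60)
E
```

```text
[[0.001, 0.0, 0.0, -0.6, -1.0, 20.4, 60.0], [0.001, 0.001, 0.0, -0.6, -1.0, 20.4, 60.0], [0.001, 0.0, 0.0, -0.6, -0.9, 20.4, 60.0], [0.002, 0.001, 0.001, -0.7, -0.9, 20.4, 60.0]]
end [0.4265 0.023  0.029 ] 0.02
```

Emit:
carry_out(
  commands=[
    [0.001, 0, 0, -0.6, -1, 20.4, 60],
    [0.001, 0.001, 0, -0.6, -1, 20.4, 60],
    [0.001, 0, 0, -0.6, -0.9, 20.4, 60],
    [0.001, 0, 0, -0.6, -0.9, 19, 60],
    [0, 0, 0, 0, 0, 0, 60],
  ],
)

```text
t: 3.5
ee_pos: [0.4299, 0.0238, 0.0353]
orientation: [0.548, 0.836, 0.003, 0.005]
contact_force: [-0.4, 0.6, 0.5]
gripper_width: 0.0511
```

```bash
python3 - <<'E'
from h import *
p,r,o=pose(); print(p)
plan((.4265,.023,.0285),YAW,2,18)
E
```

```text
[0.42985461 0.02382379 0.0352884 ]
[[0.006, 0.002, 0.001, 0.3, -1.7, 3.4, 18.0], [0.005, 0.002, 0.001, 0.3, -1.8, 3.4, 18.0]]
end [0.4265 0.023  0.0285] 0.03
```

Emit:
carry_out(
  commands=[
    [0.006, 0.002, 0.001, 0.3, -1.7, 3.4, 60],
    [0.005, 0.002, 0.001, 0.3, -1.8, 3.4, 60],
    [0, 0, 0, 0, -1, 0.5, 10],
    [0, 0, 0, 0, 0, 0, 10],
    [0, 0, 0, 0, 0, 0, 10],
  ],
  squeeze=25,
)

```text
t: 4.0
ee_pos: [0.4278, 0.023, 0.032]
orientation: [0.549, 0.836, 0.001, 0.002]
contact_force: [0.3, -0.4, 0.9]
gripper_width: 0.0195
```

Emit:
carry_out(
  commands=[
    [0, 0, 0, 0, 0, 0, 10],
    [0, 0, 0, 0, 0, 0, 10],
    [0, 0, 0, 0, 0, 0, 10],
    [0, 0, 0, 0, 0, -8, 10],
    [0, 0, 0, 0, 0, -20, 10],
  ],
)

```text
t: 4.5
ee_pos: [0.4262, 0.0229, 0.0598]
orientation: [0.549, 0.836, 0.0, 0.001]
contact_force: [-0.6, -0.1, 0.5]
gripper_width: 0.019
```

```bash
python3 - <<'E'
from h import *
p,r,o=pose(); print(p,o["gripper_width"])
w4=H(36,-60,150); w2=H(36,20,150); print(w4,w2)
s=plan((p[0],p[1],.17),YAW,3,10)
plan((w2[0],w2[1],.17),YAW,12,10,start=(s[0],s[1],None))
E
```

```text
[0.42618336 0.02294342 0.0598215 ] 0.019009644388214977
[0.5262922  0.32676577 0.15      ] [0.49447684 0.40016729 0.15      ]
[[0.001, 0.0, 0.0, -0.0, 0.1, -36.7, 10.0], [0.0, 0.0, 0.0, -0.1, 0.0, -36.7, 10.0], [0.001, 0.001, 0.0, -0.0, 0.0, -36.8, 10.0]]
end [0.4262 0.0229 0.17  ] 0.02
[[-0.0, -0.0, 0.0, 26.6, 17.7, -0.0, 10.0], [-0.0, -0.0, 0.0, 26.6, 17.7, -0.0, 10.0], [-0.0, -0.0, 0.0, 26.6, 17.7, -0.0, 10.0], [-0.0, -0.0, 0.0, 26.6, 17.7, -0.0, 10.0], [-0.0, -0.0, 0.0, 26.6, 17.7, -0.0, 10.0]]
[[-0.0, -0.0, 0.0, 26.6, 17.7, -0.0, 10.0], [-0.0, -0.0, 0.0, 26.6, 17.8, -0.0, 10.0], [-0.0, -0.0, 0.0, 26.5, 17.7, -0.0, 10.0], [-0.0, -0.0, 0.0, 26.6, 17.8, -0.0, 10.0], [-0.0, -0.0, 0.0, 26.5, 17.7, -0.0, 10.0]]
[[-0.0, -0.0, 0.0, 26.6, 17.8, -0.0, 10.0], [-0.0, -0.0, 0.0, 26.5, 17.7, -0.0, 10.0]]
end [0.4944 0.4001 0.17  ] 0.02
```

Emit:
carry_out(
  commands=[
    [0.001, 0, 0, 0, 0.1, -36.7, 10],
    [0, 0, 0, -0.1, 0, -36.7, 10],
    [0.001, 0.001, 0, 0, 0, -36.8, 10],
    [0, 0, 0, 26.6, 17.7, 0, 10],
    [0, 0, 0, 26.6, 17.7, 0, 10],
  ],
)

```text
t: 5.0
ee_pos: [0.4375, 0.0848, 0.1796]
orientation: [0.551, 0.835, 0.001, 0.001]
contact_force: [-0.3, -0.5, -0.6]
gripper_width: 0.0192
```

```bash
python3 - <<'E'
from h import *
im,d,ci,p,r=snap("w4"); print(p,get_obs()["gripper_width"])
E
```

```text
[0.43753581 0.08482131 0.17963014] 0.019417347720873335
```

View pics/w4.png

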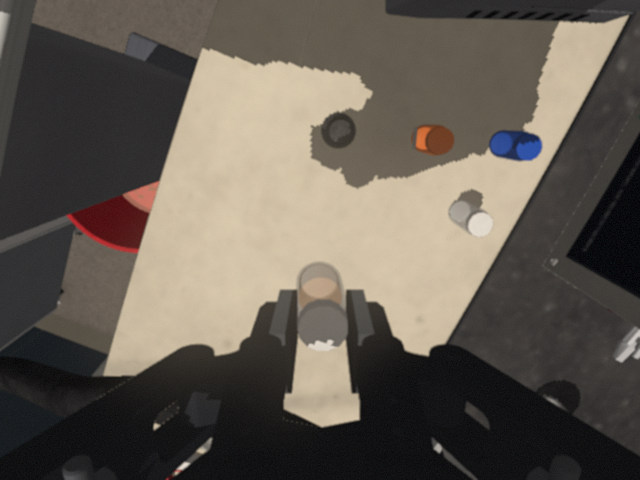

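```bash
cat >> h.py <<'E'
def overlay(tag,dx,dy,b,tilt=(0,0),out=None,box=(250,230,400,370),f=5,col=(0,0,255)):
    """vial in tool frame: bottom at tool (dx,dy,b) mm; tilt: mm shift per 46 mm of the top"""
    ci=ldci(tag); z=np.load(f"{tag}_ci.npz"); p=z["p"]; r=R.from_quat(z["q"])
    im=cv2.imread(f"pics/{tag}.png")
    x0,y0,x1,y1=box; v=cv2.resize(im[y0:y1,x0:x1],None,fx=f,fy=f,interpolation=cv2.INTER_CUBIC)
    for h,rad,c in((0,11,(0,0,255)),(39,11,(0,255,0)),(46,10,(255,0,0))):
        q=[]
        for a in np.linspace(0,2*np.pi,60):
            P=np.array([dx+tilt[0]*h/46+rad*np.cos(a),dy+tilt[1]*h/46+rad*np.sin(a),b-h])/1000
            u=proj(ci,p+r.apply(P)); q.append([(u[0]-x0+.5)*f,(u[1]-y0+.5)*f])
        cv2.polylines(v,[np.int32(q)],True,c,1)
    cv2.imwrite(out or f"pics/{tag}_ov.png",v)
E
python3 - <<'E'
from h import *
overlay("w4",0,0,31)
E
```

```text
(no output)
```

View pics/w4_ov.png

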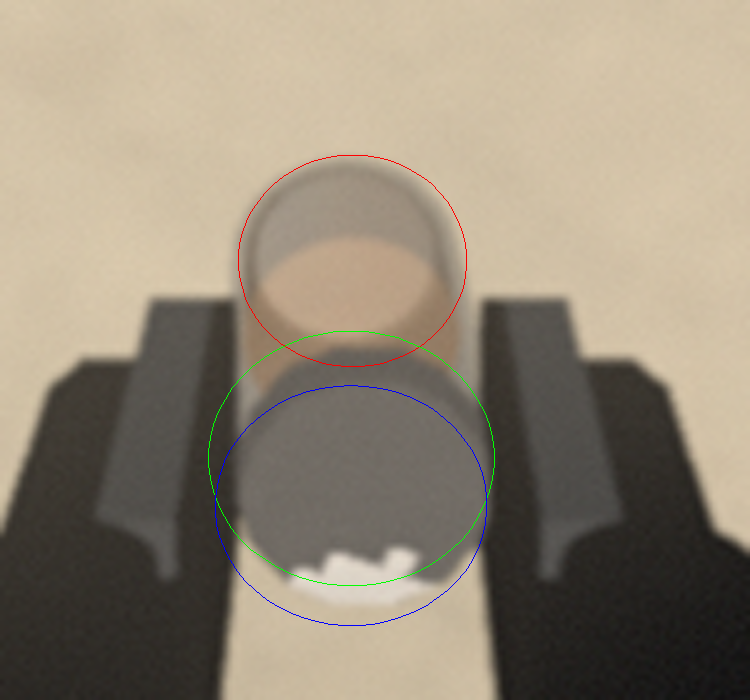

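```bash
python3 - <<'E'
from h import *
d=np.load("w4.npy"); ci=ldci("w4"); z=np.load("w4_ci.npz"); p=z["p"]; r=R.from_quat(z["q"])
def T(px): 
    P=unproj("",ci,d,px); return (r.inv().apply(P-p)*1000).round(1)
print("cap",T([(322,310),(322,318),(322,325),(322,335),(322,345),(305,325),(340,325)]))
print("body",T([(320,272),(320,283),(320,290)]))
print("tips",T([(292,294),(352,294),(295,320),(349,320),(285,300),(360,300)]))
E
```

```text
cap [[  7.6   0.8 -13. ]
 [  4.3   0.8 -13. ]
 [  1.7   0.8 -13.5]
 [ -2.8   0.8 -13. ]
 [ -6.9   0.8 -13.3]
 [  1.8  -5.4 -13.7]
 [  1.3   7.5 -12.9]]
body [[11.1  0.  16.1]
 [11.   0.1  4.1]
 [10.4  0.1 -1.4]]
tips [[ 11.5 -10.5  -7.6]
 [ 11.4  12.2  -7.4]
 [  4.   -9.1 -13.9]
 [  6.8  10.3 -19. ]
 [ 11.4 -12.7 -12.6]
 [ 11.2  14.7 -12.2]]
```

```bash
python3 - <<'E'
from h import *
p,r,o=pose(); print(p,o["qd"].round(3))
h=H(20,-25,165); print(h)
plan(h,YAW,9,10)
E
```

```text
[0.43903069 0.08838201 0.17994659] [-0.051 -0.003 -0.041 -0.013 -0.014 -0.12 ]
[0.49769268 0.35251587 0.165     ]
[[0.001, -0.0, -0.0, 24.4, 17.6, 1.8, 10.0], [0.001, -0.0, -0.0, 24.4, 17.5, 1.7, 10.0], [0.001, -0.0, -0.001, 24.4, 17.6, 1.7, 10.0], [0.0, -0.0, -0.0, 24.4, 17.6, 1.7, 10.0], [0.001, -0.0, -0.001, 24.4, 17.6, 1.7, 10.0]]
[[0.0, -0.0, -0.0, 24.4, 17.6, 1.7, 10.0], [0.001, -0.0, -0.001, 24.3, 17.6, 1.7, 10.0], [0.0, -0.0, -0.0, 24.3, 17.6, 1.7, 10.0], [0.001, -0.0, -0.001, 24.4, 17.6, 1.7, 10.0]]
end [0.4977 0.3525 0.165 ] 0.03
```

Emit:
carry_out(
  commands=[
    [0.001, 0, 0, 24.4, 17.6, 0, 10],
    [0.001, 0, 0, 24.4, 17.6, 0, 10],
    [0.001, 0, 0, 24.4, 17.6, 0, 10],
    [0, 0, 0, 24.4, 17.6, 0, 10],
    [0.001, 0, 0, 24.4, 17.6, 0, 10],
  ],
)

```text
t: 5.55
ee_pos: [0.4718, 0.2394, 0.184]
orientation: [0.551, 0.835, 0.001, 0.001]
contact_force: [1.0, -0.8, 0.8]
gripper_width: 0.0195
```

Emit:
carry_out(
  commands=[
    [0, 0, 0, 24.4, 17.6, 0, 10],
    [0.001, 0, 0, 24.4, 17.6, 0, 10],
    [0, 0, 0, 24.4, 17.6, 0, 10],
    [0.001, 0, 0, 24.4, 17.6, 0, 10],
    [0, 0, 0, 0, 0, 0, 10],
  ],
)

```text
t: 6.05
ee_pos: [0.4984, 0.3649, 0.1859]
orientation: [0.55, 0.835, 0.001, 0.001]
contact_force: [-1.3, 0.9, 0.4]
gripper_width: 0.0191
```

```bash
python3 - <<'E'
from h import *
capture("wrist")
im,d,ci,p,r=snap("w5"); print(p,get_obs()["gripper_width"],get_obs()["qd"].round(3),get_obs()["ee_pos"])
for n,P in dict(w1=H(36,60,84),w2=H(36,20,84),w3=H(36,-20,84),w4=H(36,-60,84),ap=H(-40,30,84),bo=H(-40,-60,84)).items(): print(n,proj(ci,P).round(1))
E
```

```text
[0.49791035 0.36332295 0.18596309] 0.019274029686337957 [-0.022 -0.022 -0.029 -0.003 -0.005 -0.004] [0.49768246 0.36209101 0.18602365]
w1 [338.6 120. ]
w2 [338.1 185.9]
w3 [337.5 246.3]
w4 [336.9 301.5]
ap [216.7 170.6]
bo [227.1 301.6]
```

View pics/w5.png

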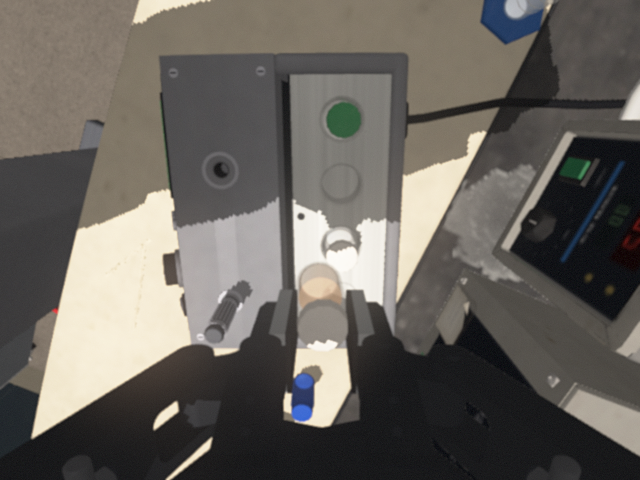

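```bash
python3 - <<'E'
from h import *
im=cv2.imread("pics/w5.png")
c=im[90:270,190:380]; c=cv2.convertScaleAbs(c,alpha=1.6,beta=-20)
c=cv2.resize(c,None,fx=4,fy=4,interpolation=cv2.INTER_CUBIC); cv2.imwrite("pics/w5z.png",c[:600])
cv2.imwrite("pics/w5z.png",cv2.resize(im[90:230,190:380],None,fx=4.2,fy=4.2,interpolation=cv2.INTER_CUBIC))
E
```

View pics/w5z.png

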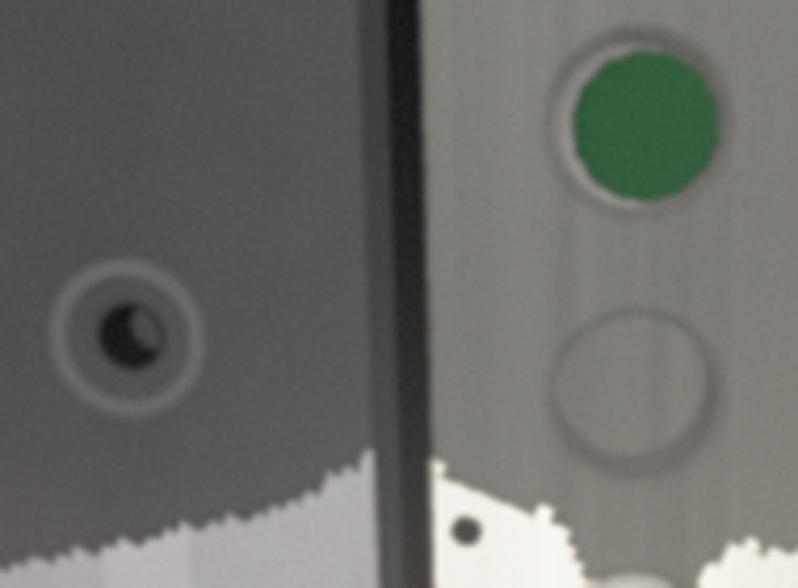

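```bash
python3 - <<'E'
from h import *
im,d,ci,p,r=snap("w6"); print(p,get_obs()["ee_pos"],get_obs()["qd"].round(3))
cv2.imwrite("pics/w6z.png",cv2.resize(im[90:230,190:380],None,fx=4.2,fy=4.2,interpolation=cv2.INTER_CUBIC))
a=cv2.imread("pics/w5.png"); print(cv2.phaseCorrelate(np.float32(cv2.cvtColor(a[90:230,190:380],6)),np.float32(cv2.cvtColor(im[90:230,190:380],6))))
sh=np.array(cv2.phaseCorrelate(np.float32(cv2.cvtColor(a[90:230,190:380],6)),np.float32(cv2.cvtColor(im[90:230,190:380],6)))[0])
for n,u in dict(w1=(341.9,118.8),w2=(341,183.6),ap=(220.5,170.2)).items():
    u=np.array(u)+sh; P=on_plane(ci,*u,.084); print(n,P.round(4),"tool",(r.inv().apply(P-p)*1000).round(1), unproj("",ci,d,[u+[28,0]])[0].round(4))
E
```

```text
[0.49768246 0.36209101 0.18602365] [0.49766568 0.36132041 0.18613829] [-0.015 -0.014 -0.013 -0.003 -0.001 -0.001]
((0.8455096188683058, -0.8672112288794978), 0.6884094125556725)
w1 [0.4802 0.4377 0.084 ] tool [ 76.5  13.6 101.9] [0.4958 0.4445 0.0827]
w2 [0.4956 0.4017 0.084 ] tool [ 37.3  13.6 102. ] [0.5121 0.4085 0.0824]
ap [0.423  0.3798 0.084 ] tool [ 45.9 -61.8 101.9] [0.439  0.3865 0.083 ]
```

```bash
python3 - <<'E'
from h import *
p,r,o=pose(); print(p)
s=plan((.495,.401,.160),YAW,3,10)
plan((.495,.401,.124),YAW,2,10,start=(s[0],s[1],None))
E
```

```text
[0.49766568 0.36132041 0.18613829]
[[0.0, 0.0, -0.001, 12.5, 4.4, 8.7, 10.0], [0.001, 0.001, -0.002, 12.5, 4.4, 8.7, 10.0], [0.0, 0.0, -0.001, 12.5, 4.4, 8.7, 10.0]]
end [0.495 0.401 0.16 ] 0.03
[[0.0, 0.0, -0.0, 0.0, 0.0, 18.0, 10.0], [0.0, 0.0, -0.0, 0.0, 0.0, 18.0, 10.0]]
end [0.495 0.401 0.124] 0.03
```

Emit:
carry_out(
  commands=[
    [0, 0, -0.001, 12.5, 4.4, 8.7, 10],
    [0.001, 0.001, -0.002, 12.5, 4.4, 8.7, 10],
    [0, 0, -0.001, 12.5, 4.4, 8.7, 10],
    [0, 0, 0, 0, 0, 10, 10],
    [0, 0, 0, 0, 0, 0, 10],
  ],
)

```text
t: 6.7
ee_pos: [0.4943, 0.4017, 0.1471]
orientation: [0.55, 0.835, -0.0, 0.0]
contact_force: [-0.2, -0.3, -0.0]
gripper_width: 0.0194
```

```bash
python3 - <<'E'
from h import *
plan((.495,.401,.125),YAW,3,10)
E
```

```text
[[-0.0, 0.0, -0.001, -0.3, 0.1, 7.4, 10.0], [-0.0, 0.0, -0.001, -0.3, 0.1, 7.4, 10.0], [-0.001, 0.001, -0.0, -0.3, 0.2, 7.3, 10.0]]
end [0.495 0.401 0.125] 0.03
```

Emit:
carry_out(
  commands=[
    [0, 0, -0.001, -0.3, 0.3, 7.4, 10],
    [0, 0, -0.001, -0.3, 0.2, 7.4, 10],
    [0, 0, 0, -0.3, 0.2, 7, 10],
    [0, 0, 0, 0, 0, 0, 10],
    [0, 0, 0, 0, 0, 0, 10],
  ],
)

```text
t: 7.2
ee_pos: [0.4952, 0.3999, 0.123]
orientation: [0.549, 0.836, -0.001, 0.0]
contact_force: [0.3, -0.3, 0.1]
gripper_width: 0.0192
```

```bash
python3 - <<'E'
from h import *
im,d,ci,p,r=snap("w7"); print(p,get_obs()["ee_pos"])
cv2.imwrite("pics/w7z.png",cv2.resize(im[230:370,240:400],None,fx=4.2,fy=4.2,interpolation=cv2.INTER_CUBIC))
s,ds=capture("scene"); cv2.imwrite("pics/s7z.png",cv2.resize(s[240:360,145:275],None,fx=4.6,fy=4.6,interpolation=cv2.INTER_CUBIC))
E
```

```text
[0.49522759 0.39993392 0.12297035] [0.49516206 0.39991323 0.12298789]
```

View pics/w7z.png

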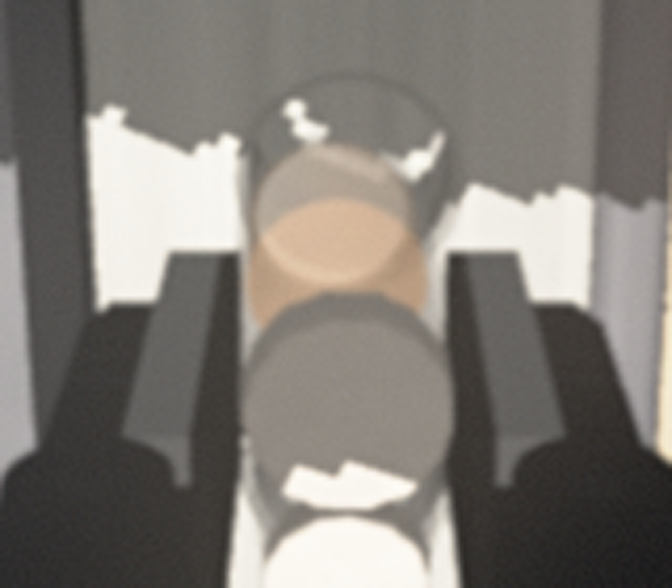

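View pics/s7z.png

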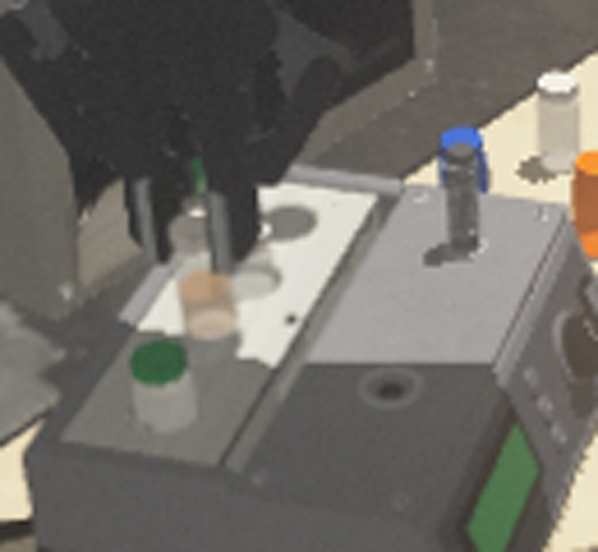

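```bash
python3 - <<'E'
from h import *
ci=ldci("w7"); z=np.load("w7_ci.npz"); p=z["p"]; r=R.from_quat(z["q"])
def tl(x,y,h): return (r.inv().apply(on_plane(ci,240+x/4.2,230+y/4.2,h)-p)*1000).round(1)
print("well far/left/right",tl(350,72,.084),tl(245,150,.084),tl(455,150,.084))
for b in (.090,.0905):
    print("base far/left/right",tl(335,142,b),tl(256,205,b),tl(414,205,b))
h=p[2]+.013
print("cap far, near,l,r",tl(349,298,h-.007),tl(349,503,h),tl(243,400,h),tl(455,400,h))
d=np.load("w7.npy")
for x,y in((335,160),(335,250),(349,400),(349,480)): print((r.inv().apply(unproj("",ci,d,[(240+x/4.2,230+y/4.2)])[0]-p)*1000).round(1))
E
```

```text
well far/left/right [15.1  1.6 38.9] [  5.4 -10.8  39. ] [ 5.4 14.  38.9]
base far/left/right [ 8.6 -0.1 33. ] [ 0.9 -9.3 33. ] [ 0.9  9.  33. ]
base far/left/right [ 8.8 -0.1 32.5] [ 1.1 -9.2 32.5] [ 1.1  9.  32.5]
cap far, near,l,r [ 7.9  1.3 -6. ] [ -9.2   1.2 -13. ] [  1.3  -8.1 -13. ] [  1.3  10.6 -13. ]
[11.  -0.1 21. ]
[10.4 -0.  -1. ]
[  1.5   1.2 -13.3]
[ -6.6   1.2 -13.3]
```

Emit:
carry_out(
  commands=[
    [0, 0, 0, 1.1, 0.7, 0, 10],
    [0, 0, 0, 1.0, 0.7, 0, 10],
    [0, 0, 0, 0, 0, 4, 10],
    [0, 0, 0, 0, 0, 4, 10],
    [0, 0, 0, 0, 0, 0, 10],
  ],
)

```text
t: 7.8
ee_pos: [0.4962, 0.4032, 0.1157]
orientation: [0.549, 0.836, 0.0, 0.0]
contact_force: [-0.8, -0.7, -0.5]
gripper_width: 0.0196
```

```bash
python3 - <<'E'
from h import *
im,d,ci,p,r=snap("w8"); print(p,get_obs()["contact_force"],"moved tool",r.inv().apply(p-np.load("w7_ci.npz")["p"])*1000)
cv2.imwrite("pics/w8z.png",cv2.resize(im[230:370,240:400],None,fx=4.2,fy=4.2,interpolation=cv2.INTER_CUBIC))
E
```

```text
[0.49623218 0.40320761 0.11565137] [0.06241095 0.54170611 0.19720629] moved tool [2.60987191 2.21866075 7.31845362]
```

View pics/w8z.png

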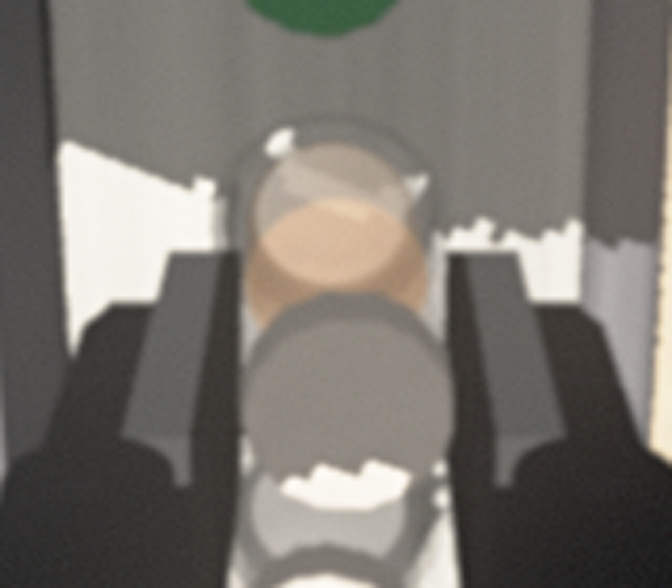

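Emit:
carry_out(
  commands=[
    [0, 0, 0, 0, 0, 4, 10],
    [0, 0, 0, 0, 0, 4, 10],
    [0, 0, 0, 0, 0, 4, 10],
    [0, 0, 0, 0, 0, 3, 10],
    [0, 0, 0, 0, 0, 0, 10],
  ],
)

```text
t: 8.35
ee_pos: [0.4961, 0.403, 0.0993]
orientation: [0.549, 0.836, -0.0, 0.0]
contact_force: [-0.3, -0.6, -1.1]
gripper_width: 0.0195
```

```bash
python3 - <<'E'
from h import *
p,r,o=pose(); print(p,o["contact_force"],"moved tool",r.inv().apply(p-np.load("w8_ci.npz")["p"])*1000)
E
```

```text
[0.49614623 0.40301234 0.09926561] [-0.34048763 -0.64106917 -1.07116379] moved tool [-0.13230765 -0.15705455 16.38586035]
```

Emit:
carry_out(
  commands=[
    [0, 0, 0, 0, 0, 2, 10],
    [0, 0, 0, 0, 0, 1.5, 10],
    [0, 0, 0, 0, 0, 1, 10],
    [0, 0, 0, 0, 0, 1, 10],
    [0, 0, 0, 0, 0, 0, 10],
  ],
)

```text
t: 8.85
ee_pos: [0.4963, 0.4031, 0.0938]
orientation: [0.549, 0.836, 0.0, 0.0]
contact_force: [-0.7, -0.3, 0.8]
gripper_width: 0.0193
```

Emit:
carry_out(
  commands=[
    [0, 0, 0, 0, 0, 1, 10],
    [0, 0, 0, 0, 0, 1, 10],
    [0, 0, 0, 0, 0, 0, 10],
    [0, 0, 0, 0, 0, 0, 10],
    [0, 0, 0, 0, 0, 0, 10],
  ],
)

```text
t: 9.35
ee_pos: [0.4964, 0.4031, 0.0939]
orientation: [0.549, 0.836, 0.001, 0.001]
contact_force: [-0.6, -0.4, -0.4]
gripper_width: 0.0197
```

```bash
python3 - <<'E'
from h import *
im,d,ci,p,r=snap("w9"); print(p,get_obs()["contact_force"])
cv2.imwrite("pics/w9z.png",cv2.resize(im[230:370,240:400],None,fx=4.2,fy=4.2,interpolation=cv2.INTER_CUBIC))
for u,v in((322,325),(322,335),(310,325)):print(unproj("",ci,d,[(u,v)]).round(4))
E
```

```text
[0.49636281 0.40307003 0.09393569] [ 0.24573631 -0.08372912  0.69564966]
[[0.4964 0.405  0.1074]]
[[0.4982 0.401  0.1072]]
[[0.4924 0.4031 0.1072]]
```

View pics/w9z.png

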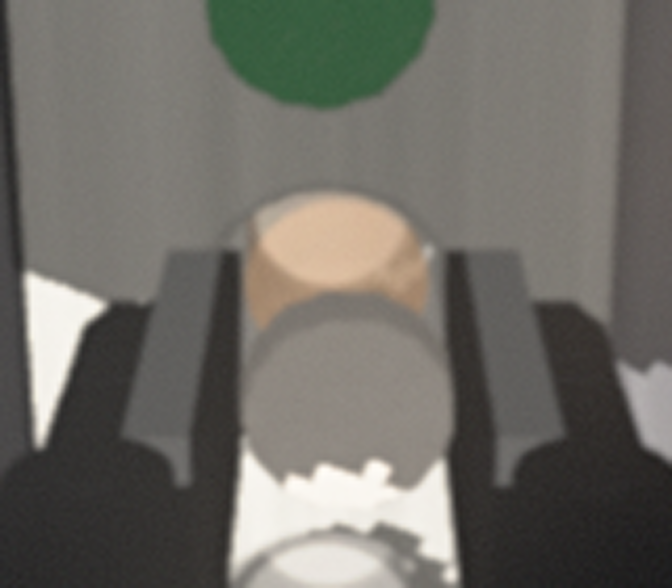

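Emit:
carry_out(
  commands=[
    [0, 0, 0, 0, 0, 0, 50],
    [0, 0, 0, 0, 0, 0, 50],
    [0, 0, 0, 0, 0, 0, 50],
    [0, 0, 0, 0, 0, -15, 50],
    [0, 0, 0, 0, 0, -40, 50],
  ],
)

```text
t: 9.9
ee_pos: [0.494, 0.4013, 0.144]
orientation: [0.549, 0.836, -0.004, -0.001]
contact_force: [0.0, 0.2, -0.4]
gripper_width: 0.0426
```

```bash
python3 - <<'E'
from h import *
p,r,o=pose(); print(p)
s=plan((.5,.38,.19),YAW,2,55)
s=plan((.5457,.1325,.17),YAW,6,55,start=(s[0],s[1],None))
s=plan((.5457,.1325,.10),YAW,2,55,start=(s[0],s[1],None))
E
```

```text
[0.49395984 0.40133128 0.14398209]
[[-0.004, 0.001, -0.0, -11.1, -1.6, -23.0, 55.0], [-0.003, 0.002, -0.001, -11.0, -1.6, -23.0, 55.0]]
end [0.5  0.38 0.19] 0.02
[[-0.0, -0.0, 0.0, -40.9, -9.4, 3.3, 55.0], [-0.0, -0.0, 0.0, -40.9, -9.4, 3.3, 55.0], [-0.0, -0.0, 0.0, -40.9, -9.4, 3.3, 55.0], [-0.0, -0.0, 0.0, -40.8, -9.4, 3.4, 55.0], [-0.0, -0.0, 0.0, -40.9, -9.5, 3.3, 55.0]]
[[-0.0, -0.0, 0.0, -40.8, -9.4, 3.4, 55.0]]
end [0.5457 0.1325 0.17  ] 0.02
[[-0.0, -0.0, 0.0, -0.0, 0.0, 35.0, 55.0], [-0.0, -0.0, 0.0, -0.1, 0.0, 35.0, 55.0]]
end [0.5457 0.1325 0.1   ] 0.02
```

Emit:
carry_out(
  commands=[
    [-0.004, 0.001, 0, -11.1, -1.6, -23, 55],
    [-0.003, 0.002, -0.001, -11, -1.6, -23, 55],
    [0, 0, 0, -40.9, -9.4, 3.3, 55],
    [0, 0, 0, -40.9, -9.4, 3.3, 55],
    [0, 0, 0, -40.9, -9.4, 3.3, 55],
  ],
)

```text
t: 10.4
ee_pos: [0.5257, 0.2592, 0.1869]
orientation: [0.545, 0.838, 0.006, 0.002]
contact_force: [0.4, 0.5, 0.2]
gripper_width: 0.0469
```

Emit:
carry_out(
  commands=[
    [0, 0, 0, -40.9, -9.4, 3.3, 55],
    [0, 0, 0, -40.9, -9.4, 3.3, 55],
    [0, 0, 0, -35, -9.4, 3.3, 55],
    [0, 0, 0, 0, 0, 30, 55],
    [0, 0, 0, 0, 0, 0, 55],
  ],
)

```text
t: 10.9
ee_pos: [0.5491, 0.1316, 0.1463]
orientation: [0.548, 0.837, 0.006, 0.003]
contact_force: [-0.8, 0.3, -0.1]
gripper_width: 0.0467
```

```bash
python3 - <<'E'
from h import *
capture("top"); s,_=capture("scene"); cv2.imwrite("pics/s10z.png",cv2.resize(s[240:360,145:275],None,fx=4.6,fy=4.6,interpolation=cv2.INTER_CUBIC))
im,d,ci,p,r=snap("w10"); print(p,get_obs()["ee_pos"])
for m in masks_of("vial_a","wrist"):
    ro,c=m["centre"]; mm=m["pixels"]&(im.min(2)>165); ys,xs=np.nonzero(mm)
    if len(xs)>50:
        (cx,cy),(w,h),a=cv2.minAreaRect(np.c_[xs,ys].astype(np.float32)); P=on_plane(ci,cx,cy,.046); print(c,ro,"cap",cx,cy,w,h,P.round(4),(r.inv().apply(P-p)*1000).round(1), unproj("",ci,d,[(cx,cy)]).round(4))
plan((.5457,.1325,.06),YAW,3,55)
E
```

```text
[0.55094381 0.13299049 0.14975021] [0.55129841 0.1336034  0.15028002]
312.8 225.6 cap 312.0 228.5 39.0 30.0 [0.5449 0.1381 0.046 ] [  7.   -5.4 103.7] [[0.545  0.1378 0.0447]]
[[0.007, -0.0, 0.002, 0.3, -2.6, 30.1, 55.0], [0.007, -0.0, 0.002, 0.3, -2.3, 30.1, 55.0], [0.006, -0.001, 0.002, 0.3, -2.2, 30.2, 55.0]]
end [0.5457 0.1325 0.06  ] 0.03
```

View pics/w10.png

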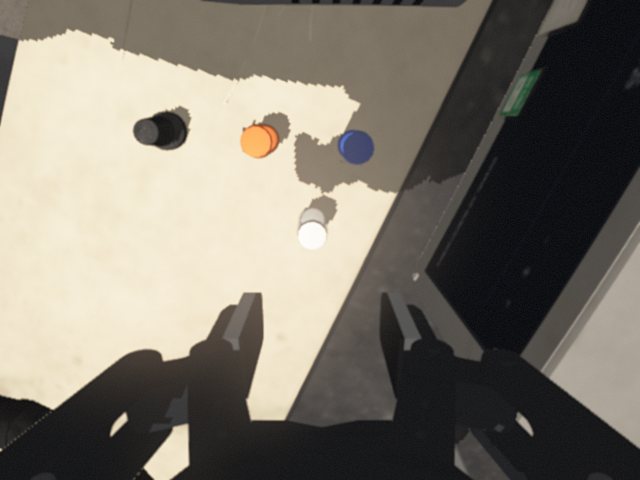

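View pics/s10z.png

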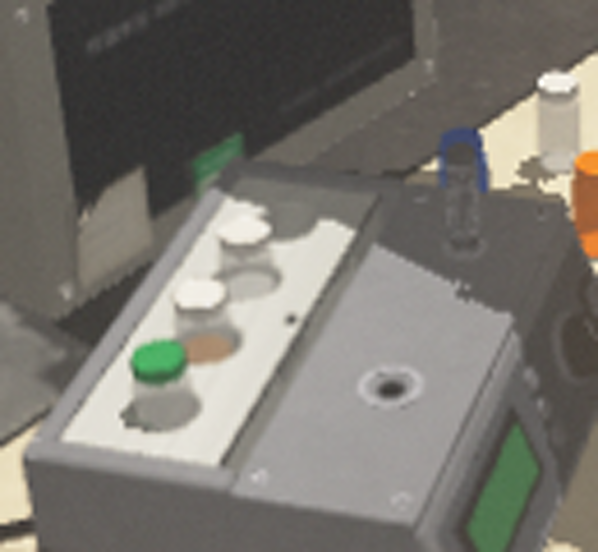

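Emit:
carry_out(
  commands=[
    [0.006, 0, 0.002, 0.3, -2.6, 20, 55],
    [0.006, 0, 0.002, 0.3, -2.3, 20, 55],
    [0.006, -0.001, 0.002, 0.3, -2.2, 20, 55],
    [0, 0, 0, 0, 0, 0, 55],
    [0, 0, 0, 0, 0, 0, 55],
  ],
)

```text
t: 11.6
ee_pos: [0.5488, 0.1379, 0.0954]
orientation: [0.546, 0.838, 0.005, 0.004]
contact_force: [0.7, 0.2, -0.2]
gripper_width: 0.0469
```

```bash
python3 - <<'E'
from h import *
im,d,ci,p,r=snap("w11"); print(p,get_obs()["ee_pos"],get_obs()["orientation"])
for m in masks_of("vial_a","wrist"):
    ro,c=m["centre"]; mm=m["pixels"]&(im.min(2)>215); ys,xs=np.nonzero(mm)
    if len(xs)>50:
        (cx,cy),(w,h),a=cv2.minAreaRect(np.c_[xs,ys].astype(np.float32)); P=on_plane(ci,cx,cy,.046); print(c,ro,"cap",cx,cy,w,h,P.round(4),(r.inv().apply(P-p)*1000).round(1), unproj("",ci,d,[(cx,cy)]).round(4))
cv2.imwrite("pics/w11z.png",cv2.resize(im[180:340,220:430],None,fx=3.7,fy=3.7))
E
```

```text
[0.54879734 0.13791439 0.09536902] [0.5487581  0.13786862 0.09540406] [0.54591436 0.83781913 0.00464067 0.00388331]
312.0 260.2 cap 312.0000305175781 273.5000305175781 31.819805145263672 31.819805145263672 [0.5466 0.1337 0.046 ] [-2.9 -4.3 49.3] [[0.5468 0.1333 0.045 ]]
```

View pics/w11z.png

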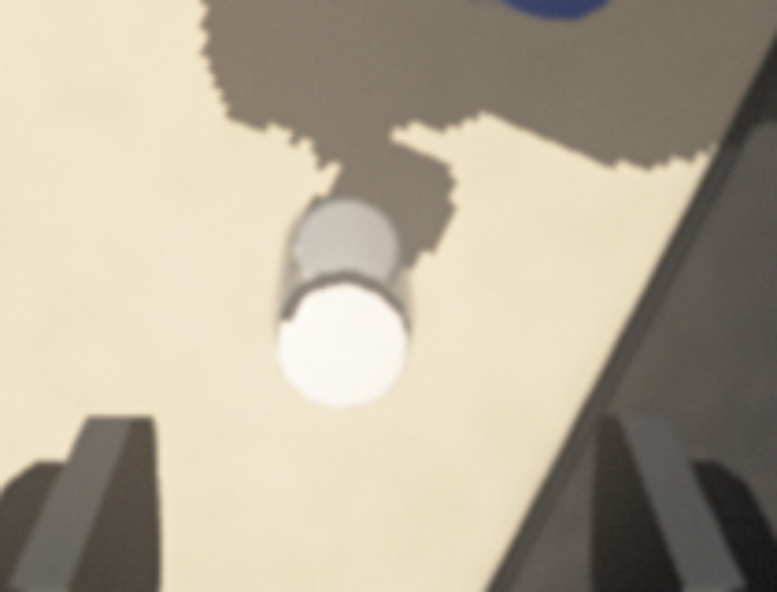

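```bash
python3 - <<'E'
from h import *
plan((.5462,.1334,.024),YAW,4,55)
E
```

```text
[[0.003, 0.0, 0.002, -0.7, -1.3, 17.9, 55.0], [0.003, 0.0, 0.001, -0.7, -1.2, 17.9, 55.0], [0.003, 0.001, 0.002, -0.7, -1.2, 17.8, 55.0], [0.003, 0.0, 0.001, -0.6, -1.1, 17.9, 55.0]]
end [0.5462 0.1334 0.024 ] 0.05
```

Emit:
carry_out(
  commands=[
    [0.006, 0, 0.002, -0.7, -1.6, 17.9, 55],
    [0.004, 0, 0.001, -0.7, -1.4, 17.9, 55],
    [0.004, 0.001, 0.002, -0.7, -1.3, 16, 55],
    [0.003, 0, 0.001, -0.6, -1.1, 14, 55],
    [0, 0, 0, 0, 0, 0, 55],
  ],
)

```text
t: 12.2
ee_pos: [0.5499, 0.1348, 0.0339]
orientation: [0.548, 0.836, 0.002, 0.002]
contact_force: [-0.1, 0.1, -0.3]
gripper_width: 0.047
```

```bash
python3 - <<'E'
from h import *
p,r,o=pose(); print(p)
plan((.5462,.1334,.0225),YAW,3,55)
E
```

```text
[0.5499236  0.13483486 0.0339471 ]
[[0.002, 0.001, 0.001, 0.1, -1.4, 3.8, 55.0], [0.002, 0.001, 0.0, 0.0, -1.3, 3.8, 55.0], [0.002, 0.0, 0.001, 0.1, -1.3, 3.8, 55.0]]
end [0.5462 0.1334 0.0225] 0.04
```

Emit:
carry_out(
  commands=[
    [0.002, 0.001, 0.001, 0.1, -1.8, 4, 55],
    [0.002, 0.001, 0, 0, -1.7, 4, 55],
    [0.002, 0, 0.001, 0.1, -1.5, 3.8, 55],
    [0, 0, 0, 0, -0.5, 0.5, 55],
    [0, 0, 0, 0, 0, 0, 55],
  ],
)

```text
t: 12.7
ee_pos: [0.5461, 0.1332, 0.0233]
orientation: [0.549, 0.836, 0.001, 0.001]
contact_force: [-0.4, 0.7, -0.4]
gripper_width: 0.0471
```

Emit:
carry_out(
  commands=[
    [0, 0, 0, 0, 0, 0, 12],
    [0, 0, 0, 0, 0, 0, 12],
    [0, 0, 0, 0, 0, 0, 12],
    [0, 0, 0, 0, 0, 0, 12],
    [0, 0, 0, 0, 0, 0, 12],
  ],
)

```text
t: 13.2
ee_pos: [0.5466, 0.1333, 0.024]
orientation: [0.549, 0.836, 0.001, 0.001]
contact_force: [-0.0, 0.9, -0.6]
gripper_width: 0.0204
```

Emit:
carry_out(
  commands=[
    [0, 0, 0, 0, 0, -5, 12],
    [0, 0, 0, 0, 0, -15, 12],
    [0, 0, 0, 0, 0, -40, 12],
    [0, 0, 0, 0, 0, -45, 12],
    [0, 0, 0, 0, 0, -40, 12],
  ],
)

```text
t: 13.7
ee_pos: [0.5421, 0.1322, 0.1687]
orientation: [0.549, 0.836, -0.003, -0.003]
contact_force: [1.0, 0.5, -0.8]
gripper_width: 0.0205
```

```bash
python3 - <<'E'
from h import *
p,r,o=pose(); print(p)
h=H(36,-60,170)+[.0015,.002,0]; print(h)
s=plan((p[0],p[1],.18),YAW,1,12)
plan(h,YAW,6,12,start=(s[0],s[1],None))
E
```

```text
[0.54210322 0.1322214  0.16866289]
[0.5277922  0.32876577 0.17      ]
[[-0.008, -0.001, -0.0, 0.0, -0.1, -11.3, 12.0]]
end [0.5421 0.1322 0.18  ] 0.03
[[0.0, -0.0, -0.0, 31.0, 10.8, 1.7, 12.0], [0.0, -0.0, -0.0, 31.0, 10.8, 1.7, 12.0], [0.0, -0.0, -0.0, 31.0, 10.8, 1.7, 12.0], [0.0, -0.0, -0.0, 31.0, 10.9, 1.6, 12.0], [0.0, -0.0, -0.0, 31.0, 10.8, 1.7, 12.0]]
[[0.0, -0.0, -0.0, 31.1, 10.9, 1.6, 12.0]]
end [0.5278 0.3288 0.17  ] 0.03
```

Emit:
carry_out(
  commands=[
    [-0.008, -0.001, 0, 0, -0.1, -11.3, 12],
    [0, 0, 0, 31, 10.8, 1.7, 12],
    [0, 0, 0, 31, 10.8, 1.7, 12],
    [0, 0, 0, 31, 10.8, 1.7, 12],
    [0, 0, 0, 31, 10.8, 1.7, 12],
  ],
)

```text
t: 14.2
ee_pos: [0.5361, 0.264, 0.1821]
orientation: [0.552, 0.834, 0.005, 0.005]
contact_force: [0.9, -0.2, 0.1]
gripper_width: 0.0203
```

Emit:
carry_out(
  commands=[
    [0, 0, 0, 31, 10.8, 1.7, 12],
    [0, 0, 0, 28, 10, 8, 12],
    [0, 0, 0, 0, 0, 20, 12],
    [0, 0, 0, 0, 0, 0, 12],
    [0, 0, 0, 0, 0, 0, 12],
  ],
)

```text
t: 14.7
ee_pos: [0.5304, 0.3332, 0.1502]
orientation: [0.55, 0.835, 0.005, 0.004]
contact_force: [-0.7, 0.4, 0.4]
gripper_width: 0.0203
```

```bash
python3 - <<'E'
from h import *
p,r,o=pose(); print(p)
plan((.528,.3296,.118),YAW,4,12)
E
```

```text
[0.53040397 0.33321297 0.15020175]
[[0.003, 0.0, -0.001, -0.6, -1.0, 8.0, 12.0], [0.003, 0.001, -0.001, -0.6, -1.0, 8.1, 12.0], [0.003, 0.0, -0.0, -0.6, -1.0, 8.0, 12.0], [0.003, 0.001, -0.001, -0.5, -0.9, 8.1, 12.0]]
end [0.528  0.3296 0.118 ] 0.04
```

Emit:
carry_out(
  commands=[
    [0.004, 0, -0.001, -0.6, -1, 8, 12],
    [0.004, 0.001, -0.001, -0.6, -1, 8, 12],
    [0.003, 0, 0, -0.6, -1, 8, 12],
    [0.003, 0.001, -0.001, -0.5, -0.9, 6, 12],
    [0, 0, 0, 0, 0, 0, 12],
  ],
)

```text
t: 15.2
ee_pos: [0.5287, 0.3271, 0.1195]
orientation: [0.55, 0.835, -0.0, -0.001]
contact_force: [-0.9, 0.9, -1.0]
gripper_width: 0.0202
```

```bash
python3 - <<'E'
from h import *
capture("wrist")
im,d,ci,p,r=snap("w12"); print(p,get_obs()["ee_pos"],get_obs()["orientation"])
cv2.imwrite("pics/w12z.png",cv2.resize(im[230:370,240:400],None,fx=4.2,fy=4.2,interpolation=cv2.INTER_CUBIC))
E
```

```text
[0.52890735 0.32727025 0.11997493] [0.52910432 0.32755497 0.12042689] [ 5.49783546e-01  8.35307107e-01  1.92424645e-04 -2.29926464e-04]
```

View pics/w12z.png

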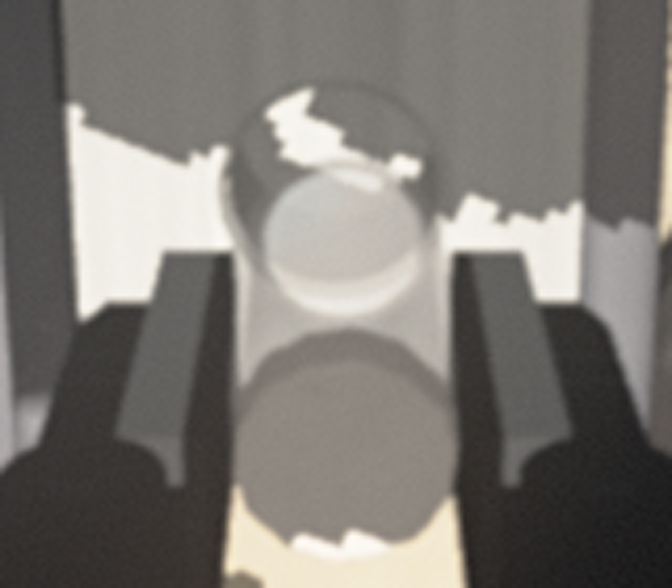

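```bash
python3 - <<'E'
from h import *
ci=ldci("w12"); z=np.load("w12_ci.npz"); p=z["p"]; r=R.from_quat(z["q"])
def tl(x,y,h): return (r.inv().apply(on_plane(ci,240+x/4.2,230+y/4.2,h)-p)*1000).round(1)
print("well far/left/right",tl(334,82,.084),tl(225,165,.084),tl(440,165,.084))
b=p[2]-.024
print("base far/left/right",tl(342,167,b),tl(264,240,b),tl(421,240,b))
h=p[2]+.022
print("cap near,l,r",tl(347,550,h),tl(233,450,h),tl(460,450,h))
plan((p[0],p[1],p[2]),YAW,1,12)
E
```

```text
well far/left/right [14.8 -0.2 36. ] [  4.6 -13.   36. ] [ 4.6 12.1 36. ]
base far/left/right [ 9.   0.7 24. ] [ 0.4 -7.9 24. ] [ 0.4  9.4 24. ]
cap near,l,r [ -8.    1.1 -22. ] [  1.7  -8.4 -22. ] [  1.7  10.4 -22. ]
[[0.0, -0.001, -0.002, -0.2, -0.3, 0.5, 12.0]]
end [0.5289 0.3273 0.1199] 0.03
```

Emit:
carry_out(
  commands=[
    [0, 0, -0.001, 1.0, -0.7, 0, 12],
    [0, 0, 0, 0.8, -0.5, 2, 12],
    [0, 0, 0, 0, 0, 5, 12],
    [0, 0, 0, 0, 0, 4, 12],
    [0, 0, 0, 0, 0, 0, 12],
  ],
)

```text
t: 15.8
ee_pos: [0.5276, 0.3293, 0.1096]
orientation: [0.549, 0.836, 0.001, 0.0]
contact_force: [-0.9, -0.5, 0.1]
gripper_width: 0.0203
```

```bash
python3 - <<'E'
from h import *
im,d,ci,p,r=snap("w13"); print(p,get_obs()["contact_force"],"moved tool",r.inv().apply(p-np.load("w12_ci.npz")["p"])*1000,get_obs()["ee_pos"])
cv2.imwrite("pics/w13z.png",cv2.resize(im[230:370,240:400],None,fx=4.2,fy=4.2,interpolation=cv2.INTER_CUBIC))
E
```

```text
[0.5276018  0.32934464 0.10955948] [ 0.35987507 -0.11016354 -0.89040518] moved tool [ 2.41269642 -0.39650486 10.41685109] [0.52764622 0.32941356 0.10978879]
```

View pics/w13z.png

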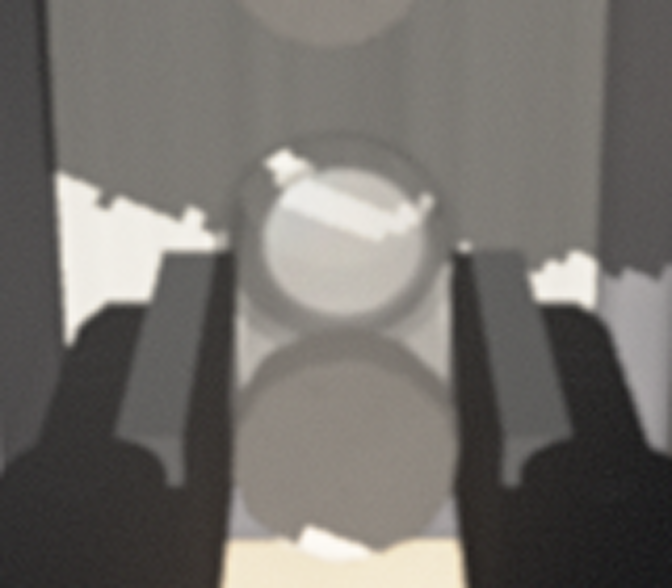

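Emit:
carry_out(
  commands=[
    [0, 0, 0, 0.5, 0, 4, 12],
    [0, 0, 0, 0, 0, 4, 12],
    [0, 0, 0, 0, 0, 4, 12],
    [0, 0, 0, 0, 0, 4, 12],
    [0, 0, 0, 0, 0, 0, 12],
  ],
)

```text
t: 16.35
ee_pos: [0.5274, 0.3295, 0.0923]
orientation: [0.549, 0.836, 0.001, 0.0]
contact_force: [-0.5, 0.2, -0.7]
gripper_width: 0.0204
```

```bash
python3 - <<'E'
from h import *
p,r,o=pose(); print(p,o["contact_force"],"moved tool",r.inv().apply(p-np.load("w13_ci.npz")["p"])*1000)
E
```

```text
[0.52737748 0.32947217 0.09226753] [-0.5251609   0.1985507  -0.72513357] moved tool [ 0.20142407 -0.18376486 17.29172652]
```

Emit:
carry_out(
  commands=[
    [0, 0, 0, 0, 0, 2, 12],
    [0, 0, 0, 0, 0, 2, 12],
    [0, 0, 0, 0, 0, 1.5, 12],
    [0, 0, 0, 0, 0, 1.5, 12],
    [0, 0, 0, 0, 0, 0, 12],
  ],
)

```text
t: 16.85
ee_pos: [0.5277, 0.3296, 0.0858]
orientation: [0.549, 0.836, 0.001, 0.001]
contact_force: [-0.9, -0.8, -0.8]
gripper_width: 0.0203
```

Emit:
carry_out(
  commands=[
    [0, 0, 0, 0, 0, 1, 12],
    [0, 0, 0, 0, 0, 1, 12],
    [0, 0, 0, 0, 0, 0, 12],
    [0, 0, 0, 0, 0, 0, 12],
    [0, 0, 0, 0, 0, 0, 12],
  ],
)

```text
t: 17.35
ee_pos: [0.5279, 0.3295, 0.0858]
orientation: [0.549, 0.836, 0.002, 0.001]
contact_force: [-0.7, -1.2, 0.1]
gripper_width: 0.0206
```

```bash
python3 - <<'E'
from h import *
im,d,ci,p,r=snap("w14"); print(p,get_obs()["contact_force"])
for u,v in((322,335),(322,345),(310,335)):print(unproj("",ci,d,[(u,v)]).round(4))
cv2.imwrite("pics/w14z.png",cv2.resize(im[230:370,240:400],None,fx=4.2,fy=4.2,interpolation=cv2.INTER_CUBIC))
E
```

```text
[0.52788647 0.32952563 0.08580826] [ 0.35168654 -0.70715722 -0.09806898]
[[0.5278 0.3317 0.107 ]]
[[0.5294 0.3279 0.1069]]
[[0.5239 0.3299 0.1068]]
```

View pics/w14z.png

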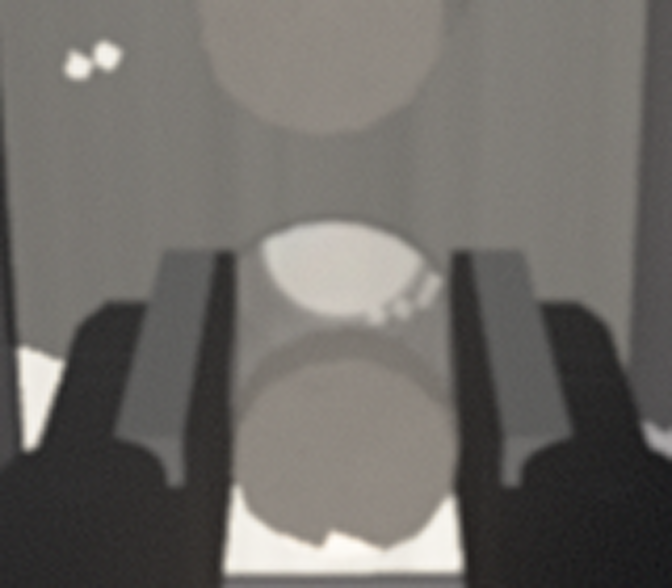

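Emit:
carry_out(
  commands=[
    [0, 0, 0, 0, 0, 0, 45],
    [0, 0, 0, 0, 0, 0, 45],
    [0, 0, 0, 0, 0, 0, 45],
    [0, 0, 0, 0, 0, -15, 45],
    [0, 0, 0, 0, 0, -35, 45],
  ],
)

```text
t: 17.9
ee_pos: [0.5254, 0.3285, 0.1316]
orientation: [0.549, 0.836, -0.002, -0.001]
contact_force: [-0.0, 0.3, -0.8]
gripper_width: 0.0382
```

Emit:
carry_out(
  commands=[
    [0, 0, 0, -15, -20, -20, 45],
    [0, 0, 0, -20, -25, 0, 45],
    [0, 0, 0, -10, -25, 0, 45],
    [0, 0, 0, 0, 0, 0, 45],
    [0, 0, 0, 0, 0, 0, 45],
  ],
)

```text
t: 18.4
ee_pos: [0.4805, 0.2596, 0.1571]
orientation: [0.549, 0.836, 0.003, 0.001]
contact_force: [0.5, 1.1, 0.1]
gripper_width: 0.0385
```

```bash
python3 - <<'E'
from h import *
im,d,ci,p,r=snap("w15"); print(p,get_obs()["ee_pos"],get_obs()["orientation"],get_obs()["gripper_width"])
s,ds=capture("scene"); cs=camera_info("scene"); cv2.imwrite("pics/s15z.png",cv2.resize(s[240:360,145:275],None,fx=4.6,fy=4.6,interpolation=cv2.INTER_CUBIC))
for m in masks_of("reset_pin","scene")+masks_of("vial_a","scene"): print(m["conf"],m["centre"])
E
```

```text
[0.48046131 0.25956802 0.15711768] [0.48037309 0.25962074 0.15702692] [0.54880051 0.83594922 0.00245553 0.00093437] 0.03859214376313439
0.61 [291.6, 305.7]
0.54 [283.2, 245.1]
0.7 [298.0, 196.6]
0.66 [323.8, 183.4]
0.6 [285.4, 208.1]
0.6 [310.2, 189.4]
0.57 [193.5, 373.1]
0.52 [283.9, 272.7]
0.38 [269.1, 243.5]
```

View pics/w15.png

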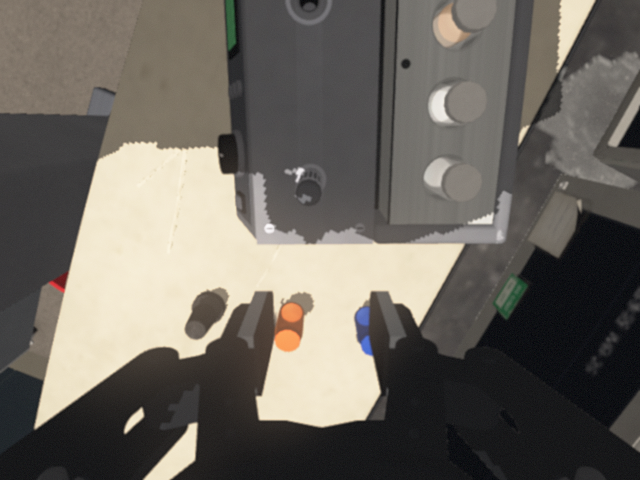

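View pics/s15z.png

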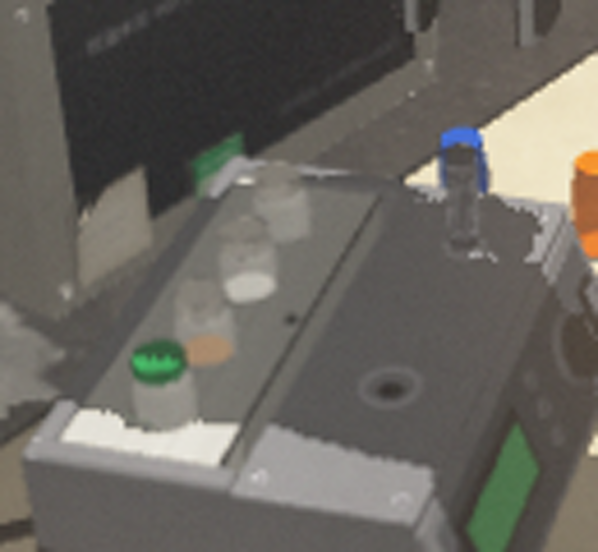

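```bash
python3 - <<'E'
from h import *
d=np.load("w15.npy"); ci=ldci("w15"); im=cv2.imread("pics/w15.png"); z=np.load("w15_ci.npz"); p=z["p"]; r=R.from_quat(z["q"])
for n,(u,v) in dict(c3=(466,103),c4=(457,181),c2=(473,13),deck=(350,150),pin=(309,192)).items():
    P=[unproj("",ci,d,[(u+i,v+j)])[0] for i in(-4,0,4) for j in(-4,0,4)]; print(n,np.median(P,0).round(4))
x0,y0=270,130; cv2.imwrite("pics/w15z.png",cv2.resize(im[y0:y0+90,x0:x0+110],None,fx=6,fy=6,interpolation=cv2.INTER_CUBIC))
E
```

```text
c3 [0.5115 0.3637 0.1068]
c4 [0.5251 0.3291 0.1068]
c2 [0.4955 0.3994 0.1069]
deck [0.4722 0.3207 0.0828]
pin [0.4586 0.2984 0.1295]
```

View pics/w15z.png

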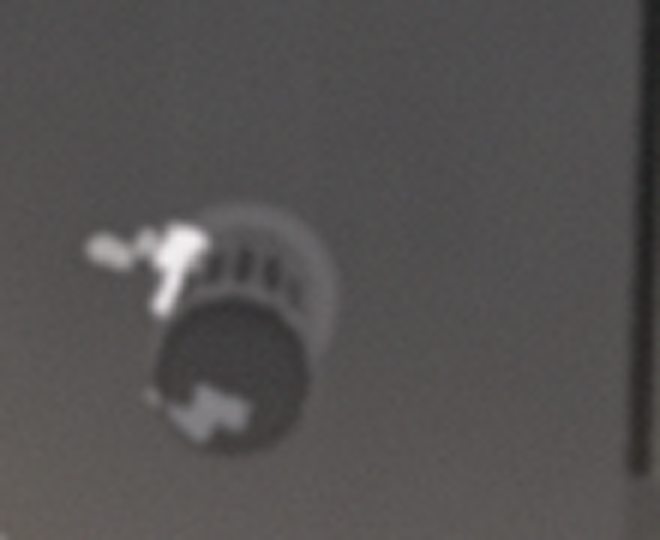

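```bash
sed -i 's/^HP=.*/HP=np.array([.4711,.3703]); HY=0.409/' h.py; python3 - <<'E'
from h import *
ci=ldci("w15"); print(on_plane(ci,308.7,192.5,.131),H(-40,-60,84),H(-40,30,84))
plan((.4584,.2985,.148),YAW,3,45)
E
```

```text
[0.45852126 0.29830216 0.131     ] [0.45826076 0.29934118 0.084     ] [0.42246848 0.38191789 0.084     ]
[[0.001, -0.0, 0.0, 14.7, -1.7, 2.8, 45.0], [0.002, -0.001, 0.0, 14.7, -1.7, 2.8, 45.0], [0.001, -0.0, 0.001, 14.7, -1.7, 2.8, 45.0]]
end [0.4584 0.2985 0.148 ] 0.04
```

Emit:
carry_out(
  commands=[
    [0.001, 0, 0, 14.7, -1.7, 2.8, 45],
    [0.002, -0.001, 0, 14.7, -1.7, 2.8, 45],
    [0.001, 0, 0.001, 14.4, -1.7, 2.8, 45],
    [0, 0, 0, 0, 0, 0, 45],
    [0, 0, 0, 0, 0, 0, 45],
  ],
)

```text
t: 19.1
ee_pos: [0.4566, 0.3038, 0.1457]
orientation: [0.548, 0.836, -0.001, -0.001]
contact_force: [0.0, -0.4, -0.3]
gripper_width: 0.0385
```

```bash
python3 - <<'E'
from h import *
im,d,ci,p,r=snap("w16"); print(p,get_obs()["ee_pos"],get_obs()["orientation"])
x0,y0=220,220; cv2.imwrite("pics/w16z.png",cv2.resize(im[y0:y0+140,x0:x0+190],None,fx=4.2,fy=4.2,interpolation=cv2.INTER_CUBIC))
E
```

```text
[0.45663065 0.30376401 0.14571401] [0.45666415 0.30364317 0.14572457] [ 5.48130020e-01  8.36392632e-01 -6.88305494e-04 -6.10235848e-04]
```

View pics/w16z.png

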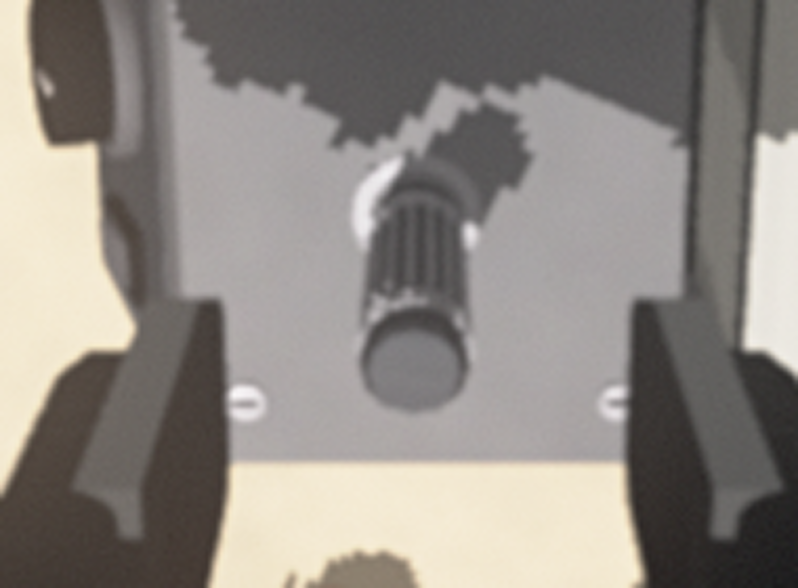

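```bash
python3 - <<'E'
from h import *
ci=ldci("w16"); z=np.load("w16_ci.npz"); p=z["p"]; r=R.from_quat(z["q"])
def tl(x,y,h): 
    P=on_plane(ci,220+x/4.2,220+y/4.2,h); return P.round(4),(r.inv().apply(P-p)*1000).round(1)
print("top",tl(414,370,.131)); print("ring c",tl(418,215,.084)); print("grip lower near edge",tl(418,195,.086))
print(H(-40,-60,84))
plan((.4582,.2988,.094),YAW,4,45)
E
```

```text
top (array([0.4583, 0.2984, 0.131 ]), array([-5.6, -0.6, 14.7]))
ring c (array([0.4588, 0.2977, 0.084 ]), array([-6.5, -0.3, 61.7]))
grip lower near edge (array([0.4574, 0.301 , 0.086 ]), array([-2.8, -0.3, 59.7]))
[0.45826076 0.29934118 0.084     ]
[[-0.0, -0.0, 0.0, -1.3, -0.1, 12.9, 45.0], [-0.001, -0.0, 0.001, -1.3, -0.1, 12.9, 45.0], [-0.0, -0.0, 0.0, -1.2, -0.1, 13.0, 45.0], [-0.001, -0.0, 0.001, -1.3, -0.2, 12.9, 45.0]]
end [0.4582 0.2988 0.094 ] 0.03
```

Emit:
carry_out(
  commands=[
    [0, 0, 0, -1.4, -0.2, 12.9, 45],
    [0, 0, 0.001, -1.4, -0.2, 12.9, 45],
    [0, 0, 0, -1.4, -0.2, 12, 45],
    [0, 0, 0.001, -1.4, -0.2, 10, 45],
    [0, 0, 0, 0, 0, 0, 45],
  ],
)

```text
t: 19.65
ee_pos: [0.459, 0.2979, 0.0971]
orientation: [0.549, 0.836, 0.0, 0.0]
contact_force: [-1.0, 0.1, 0.2]
gripper_width: 0.0385
```

```bash
python3 - <<'E'
from h import *
print(pose()[0])
plan((.4582,.2988,.094),YAW,2,45)
E
```

```text
[0.45903517 0.29793089 0.09711699]
[[0.0, -0.0, -0.0, 0.6, -0.2, 1.6, 45.0], [0.0, -0.0, -0.001, 0.5, -0.2, 1.5, 45.0]]
end [0.4582 0.2988 0.094 ] 0.02
```

Emit:
carry_out(
  commands=[
    [0, 0, 0, 0.6, -0.3, 1.6, 45],
    [0, 0, 0, 0.5, -0.3, 1.5, 45],
    [0, 0, 0, 0, 0, 0, 5],
    [0, 0, 0, 0, 0, 0, 3],
    [0, 0, 0, 0, 0, 0, 3],
  ],
  squeeze=60,
)

```text
t: 20.15
ee_pos: [0.4584, 0.2989, 0.0953]
orientation: [0.549, 0.836, 0.001, 0.0]
contact_force: [-1.1, -0.8, -0.4]
gripper_width: 0.0106
```

Emit:
carry_out(
  commands=[
    [0, 0, 0, 0, 0, 0, 3],
    [0, 0, 0, 0, 0, 0, 3],
    [0, 0, 0, 0, 0, 0, 3],
    [0, 0, 0, 0, 0, 0, 3],
    [0, 0, 0, 0, 0, 0, 3],
  ],
)

```text
t: 20.65
ee_pos: [0.4584, 0.2989, 0.0955]
orientation: [0.549, 0.836, 0.001, 0.0]
contact_force: [-0.0, -0.0, 0.3]
gripper_width: 0.0107
```

```bash
python3 - <<'E'
from h import *
im,d,ci,p,r=snap("w17"); print(p,get_obs()["contact_force"],get_obs()["gripper_width"])
x0,y0=240,230; cv2.imwrite("pics/w17z.png",cv2.resize(im[y0:y0+140,x0:x0+160],None,fx=4.2,fy=4.2,interpolation=cv2.INTER_CUBIC))
E
```

```text
[0.45836776 0.29892726 0.0954771 ] [-0.3353843  -0.90737808  0.12644947] 0.010239528516976557
```

View pics/w17z.png

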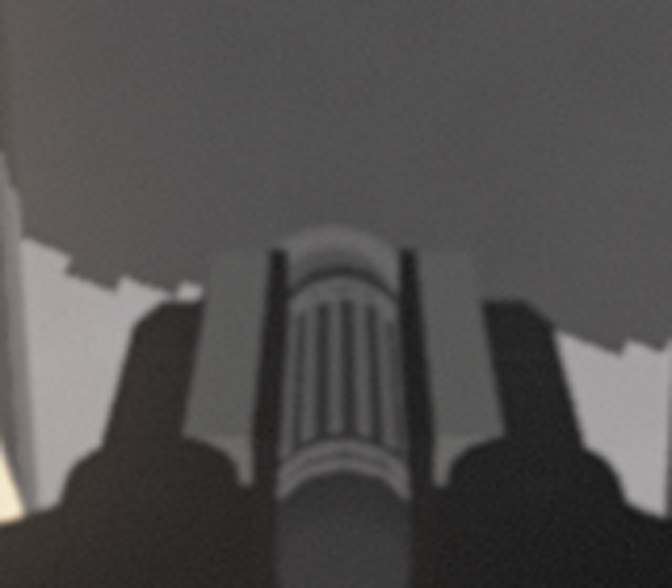

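Emit:
carry_out(
  commands=[
    [0, 0, 0, 0, 0, -6, 3],
    [0, 0, 0, 0, 0, -14, 3],
    [0, 0, 0, 0, 0, -18, 3],
    [0, 0, 0, 0, 0, -18, 3],
    [0, 0, 0, 0, 0, -10, 3],
  ],
)

```text
t: 21.2
ee_pos: [0.4583, 0.2988, 0.164]
orientation: [0.549, 0.836, 0.0, 0.0]
contact_force: [1.2, -0.6, -0.4]
gripper_width: 0.0105
```

```bash
python3 - <<'E'
from h import *
p,r,o=pose(); print(p,o["contact_force"],o["gripper_width"])
h=H(-40,30,165); print(h); s=plan((p[0],p[1],.165),YAW,1,3); plan(h,YAW,4,3,start=(s[0],s[1],None))
E
```

```text
[0.45826016 0.29878801 0.16404764] [ 1.1654864  -0.58282406 -0.37216596] 0.010524263759529468
[0.42246848 0.38191789 0.165     ]
[[0.001, -0.0, -0.001, 0.0, 0.0, -1.0, 3.0]]
end [0.4583 0.2988 0.165 ] 0.02
[[-0.0, -0.0, -0.0, 22.6, 0.0, 0.0, 3.0], [-0.0, -0.0, -0.0, 22.6, 0.1, 0.0, 3.0], [-0.0, -0.0, -0.0, 22.7, 0.0, 0.0, 3.0], [-0.0, -0.0, -0.0, 22.6, 0.1, 0.1, 3.0]]
end [0.4225 0.3819 0.165 ] 0.02
```

Emit:
carry_out(
  commands=[
    [0, 0, 0, 22.6, 0, 0, 3],
    [0, 0, 0, 22.6, 0, 0, 3],
    [0, 0, 0, 22.6, 0, 0, 3],
    [0, 0, 0, 5, 0, 0, 3],
    [0, 0, 0, 0, 0, 0, 3],
  ],
)

```text
t: 21.7
ee_pos: [0.4305, 0.3682, 0.1675]
orientation: [0.55, 0.835, 0.003, 0.001]
contact_force: [0.3, -0.9, 0.3]
gripper_width: 0.0103
```

```bash
python3 - <<'E'
from h import *
capture("wrist")
im,d,ci,p,r=snap("w18"); print(p,get_obs()["ee_pos"],get_obs()["gripper_width"])
x0,y0=240,190; cv2.imwrite("pics/w18z.png",cv2.resize(im[y0:y0+140,x0:x0+160],None,fx=4.2,fy=4.2,interpolation=cv2.INTER_CUBIC))
for n,P in dict(ap=H(-40,30,84)).items(): print(n,proj(ci,P).round(1))
tip=p+r.apply([0,0,.0555]); print("tip",proj(ci,tip))
plan(H(-40,30,150),YAW,3,3)
E
```

```text
[0.43062736 0.36783525 0.16751081] [0.4307823  0.36736228 0.16748492] 0.010614012199004826
ap [316.1 222.7]
tip [320.17090579 264.28913656]
[[0.002, -0.0, -0.001, 5.5, -0.7, 5.8, 3.0], [0.002, -0.001, -0.001, 5.6, -0.6, 5.8, 3.0], [0.002, -0.0, -0.002, 5.5, -0.7, 5.9, 3.0]]
end [0.4225 0.3819 0.15  ] 0.02
```

View pics/w18z.png

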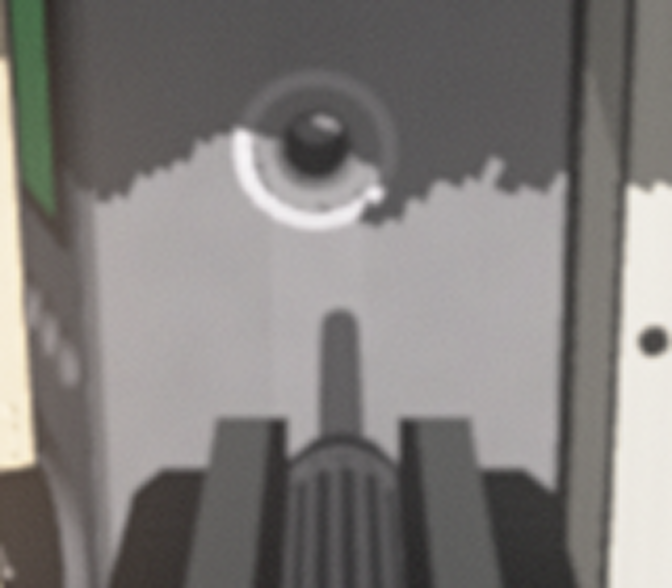

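```bash
python3 - <<'E'
from h import *
ci=ldci("w18"); z=np.load("w18_ci.npz"); p=z["p"]; r=R.from_quat(z["q"])
def tl(u,v,h): 
    P=on_plane(ci,u,v,h); return (r.inv().apply(P-p)*1000).round(1)
print("ap ring",tl(240+315/4.2,190+148/4.2,.084),"hole",tl(240+316/4.2,190+144/4.2,.084))
print("tip c",tl(240+341/4.2,190+328/4.2,p[2]-.053))
print(pose()[0],pose()[1].as_quat())
E
```

```text
ap ring [14.5 -3.1 83.5] hole [15.1 -3.  83.5]
tip c [-1.2  0.6 53. ]
[0.4307823  0.36736228 0.16748492] [0.5504059  0.83489104 0.00292683 0.00131329]
```

Emit:
carry_out(
  commands=[
    [0.002, 0, -0.001, 5.4, -1.3, 6, 3],
    [0.002, 0, -0.001, 5.4, -1.2, 6, 3],
    [0.002, 0, -0.001, 5.2, -1, 6, 3],
    [0, 0, 0, 0, 0, 4, 3],
    [0, 0, 0, 0, 0, 0, 3],
  ],
)

```text
t: 22.3
ee_pos: [0.4212, 0.3795, 0.1429]
orientation: [0.55, 0.835, -0.001, -0.0]
contact_force: [-0.1, -0.6, -0.4]
gripper_width: 0.0102
```

```bash
python3 - <<'E'
from h import *
capture("wrist")
im,d,ci,p,r=snap("w19"); print(p,get_obs()["ee_pos"],get_obs()["orientation"])
x0,y0=240,190; cv2.imwrite("pics/w19z.png",cv2.resize(im[y0:y0+140,x0:x0+160],None,fx=4.2,fy=4.2,interpolation=cv2.INTER_CUBIC))
E
```

```text
[0.42124065 0.37952316 0.14309138] [0.42146976 0.37958609 0.14349786] [ 5.50259422e-01  8.34993628e-01 -2.19723423e-04 -4.01182685e-04]
```

View pics/w19z.png

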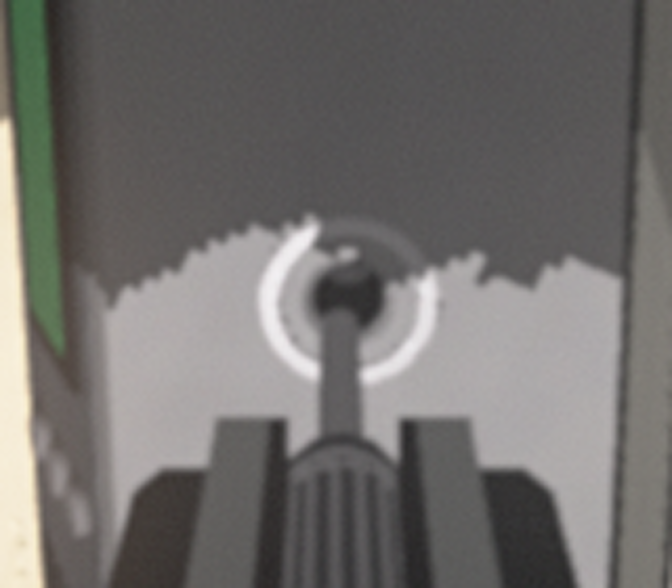

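```bash
python3 - <<'E'
from h import *
ci=ldci("w19"); z=np.load("w19_ci.npz"); p=z["p"]; r=R.from_quat(z["q"])
def tl(u,v,h): 
    P=on_plane(ci,u,v,h); return (r.inv().apply(P-p)*1000).round(1)
print("ring",tl(240+348/4.2,190+301/4.2,.084),"hole",tl(240+349/4.2,190+297/4.2,.084))
print("tip c",tl(240+341/4.2,190+328/4.2,p[2]-.053))
print(r.inv().apply(H(-40,30,84)-p)*1000)
print(r.inv().apply(pose()[0]-p)*1000)
E
```

```text
ring [ 0.2  1.5 59.1] hole [ 0.7  1.6 59.1]
tip c [-1.3  0.6 53. ]
[ 1.70115457  2.15608955 59.08883641]
[-0.03246497  0.23477661 -0.4068187 ]
```

Emit:
carry_out(
  commands=[
    [0, 0, 0, 0.8, 0.4, 0, 3],
    [0, 0, 0, 0.8, 0.3, 1, 3],
    [0, 0, 0, 0, 0, 3, 3],
    [0, 0, 0, 0, 0, 3, 3],
    [0, 0, 0, 0, 0, 0, 3],
  ],
)

```text
t: 22.9
ee_pos: [0.4221, 0.3816, 0.1367]
orientation: [0.55, 0.835, 0.0, -0.0]
contact_force: [0.3, -0.7, 0.4]
gripper_width: 0.0106
```

```bash
python3 - <<'E'
from h import *
im,d,ci,p,r=snap("w20"); print(p,get_obs()["ee_pos"],get_obs()["contact_force"])
print(r.inv().apply(p-np.load("w19_ci.npz")["p"])*1000)
x0,y0=240,190; cv2.imwrite("pics/w20z.png",cv2.resize(im[y0:y0+140,x0:x0+160],None,fx=4.2,fy=4.2,interpolation=cv2.INTER_CUBIC))
E
```

```text
[0.42206497 0.38157537 0.13669728] [0.42212096 0.3816494  0.13690816] [-0.90501948 -0.26700844 -0.30500276]
[1.55634352 1.56197941 6.39636955]
```

View pics/w20z.png

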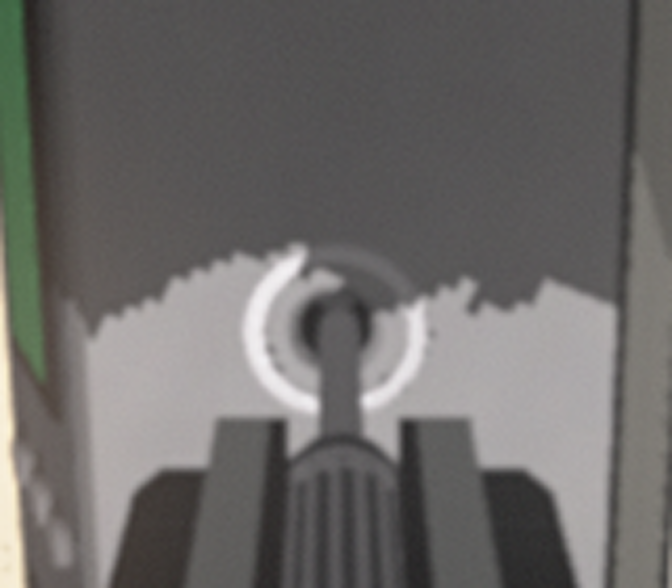

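Emit:
carry_out(
  commands=[
    [0, 0, 0, 0, -0.6, 2, 3],
    [0, 0, 0, 0, 0, 3, 3],
    [0, 0, 0, 0, 0, 3, 3],
    [0, 0, 0, 0, 0, 2, 3],
    [0, 0, 0, 0, 0, 0, 3],
  ],
)

```text
t: 23.45
ee_pos: [0.4215, 0.3813, 0.126]
orientation: [0.55, 0.835, 0.001, -0.0]
contact_force: [-1.0, -0.5, 0.2]
gripper_width: 0.0102
```

```bash
python3 - <<'E'
from h import *
im,d,ci,p,r=snap("w21"); print(p,get_obs()["ee_pos"],get_obs()["contact_force"])
print(r.inv().apply(p-np.load("w20_ci.npz")["p"])*1000)
x0,y0=240,190; cv2.imwrite("pics/w21z.png",cv2.resize(im[y0:y0+140,x0:x0+160],None,fx=4.2,fy=4.2,interpolation=cv2.INTER_CUBIC))
E
```

```text
[0.42148371 0.38129105 0.1259573 ] [0.42149367 0.38132723 0.12609797] [-0.00553108  0.72082947 -0.56283126]
[-0.04125268 -0.65427704 10.73946423]
```

View pics/w21z.png

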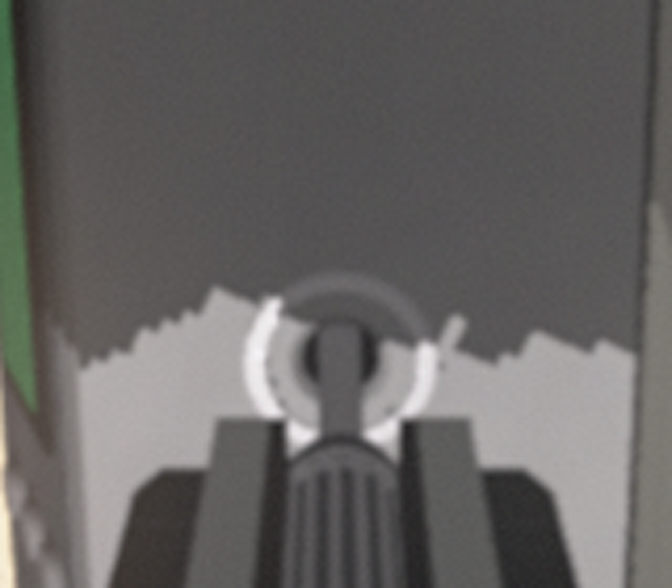

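Emit:
carry_out(
  commands=[
    [0, 0, 0, 0, 0, 2, 3],
    [0, 0, 0, 0, 0, 2, 3],
    [0, 0, 0, 0, 0, 2, 3],
    [0, 0, 0, 0, 0, 1, 3],
    [0, 0, 0, 0, 0, 0, 3],
  ],
)

```text
t: 24.0
ee_pos: [0.4218, 0.3816, 0.1191]
orientation: [0.55, 0.835, 0.001, -0.0]
contact_force: [-0.4, -0.5, 2.1]
gripper_width: 0.0102
```

Emit:
carry_out(
  commands=[
    [0, 0, 0, 0, 0, 1, 3],
    [0, 0, 0, 0, 0, 1, 3],
    [0, 0, 0, 0, 0, 1, 3],
    [0, 0, 0, 0, 0, 1, 3],
    [0, 0, 0, 0, 0, 1, 3],
  ],
)

```text
t: 24.5
ee_pos: [0.4219, 0.3818, 0.1152]
orientation: [0.55, 0.835, 0.002, 0.0]
contact_force: [-3.2, -2.6, 14.5]
gripper_width: 0.0107
```

```bash
python3 - <<'E'
from h import *
im,d,ci,p,r=snap("w22"); o=get_obs(); print(p,o["ee_pos"],o["contact_force"],o["gripper_width"],o["t"])
capture("scene");o=get_obs(); print(o["ee_pos"],o["contact_force"])
x0,y0=240,190; cv2.imwrite("pics/w22z.png",cv2.resize(im[y0:y0+140,x0:x0+160],None,fx=4.2,fy=4.2,interpolation=cv2.INTER_CUBIC))
E
```

```text
[0.42192592 0.38182165 0.11521216] [0.42193301 0.38180536 0.11526323] [-1.74093257 -1.34724815 11.82665148] 0.010514083568388597 24.55
[0.42187629 0.38181997 0.11529641] [-2.32732871 -2.65012043  9.5800725 ]
```

View pics/w22z.png

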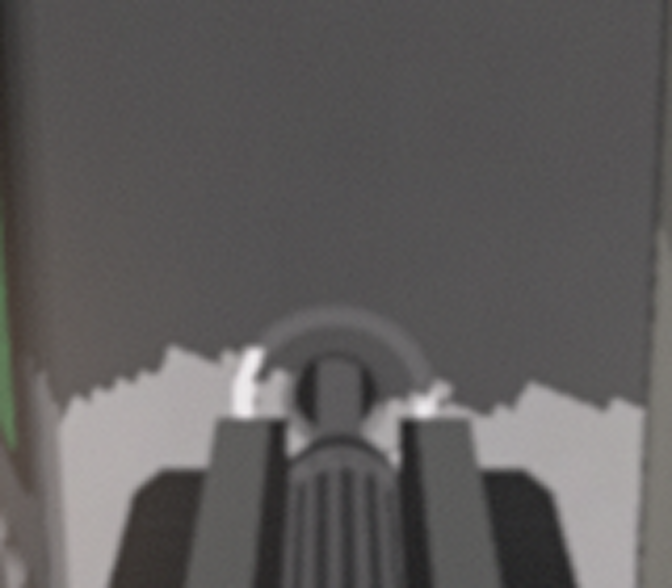

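Emit:
carry_out(
  commands=[
    [0, 0, 0, 0, 0, 1, 3],
    [0, 0, 0, 0, 0, 1, 3],
    [0, 0, 0, 0, 0, 1, 3],
    [0, 0, 0, 0, 0, 1.5, 3],
    [0, 0, 0, 0, 0, 1.5, 3],
  ],
)

```text
t: 25.1
ee_pos: [0.422, 0.382, 0.1149]
orientation: [0.55, 0.835, 0.004, 0.001]
contact_force: [-5.0, -4.3, 18.6]
gripper_width: 0.0104
```

```bash
python3 - <<'E'
from h import *
for k in range(10):
    capture("wrist" if k%2 else "scene"); o=get_obs(); print(round(o["t"],2),o["ee_pos"].round(5),o["contact_force"].round(1),round(o["gripper_width"],4))
s,ds=capture("scene"); cs=camera_info("scene"); cv2.imwrite("pics/s23z.png",cv2.resize(s[220:380,140:340],None,fx=3.7,fy=3.7,interpolation=cv2.INTER_CUBIC))
t,_=capture("top"); cv2.imwrite("pics/t23z.png",cv2.resize(t[180:340,120:560],None,fx=1.8,fy=1.8,interpolation=cv2.INTER_CUBIC))
E
```

```text
25.15 [0.42197 0.38197 0.11491] [-2.6 -4.2 17.5] 0.0107
25.2 [0.42196 0.38194 0.1149 ] [-4.2 -3.  17.2] 0.0106
25.25 [0.42197 0.38196 0.11491] [-4.2 -3.7 18.1] 0.0104
25.3 [0.42199 0.38196 0.11491] [-5.2 -4.3 17.1] 0.0102
25.35 [0.42198 0.38196 0.11492] [-4.2 -3.8 16.9] 0.0103
25.4 [0.42197 0.38197 0.11491] [-4.5 -3.6 16.7] 0.0102
25.45 [0.42198 0.38195 0.11493] [-4.4 -3.2 17.1] 0.0104
25.5 [0.42198 0.38195 0.1149 ] [-2.6 -3.3 17.8] 0.0105
25.55 [0.42196 0.38197 0.1149 ] [-4.2 -2.8 18.6] 0.01
25.6 [0.42198 0.38196 0.11492] [-4.7 -3.5 17. ] 0.0103
```

View pics/s23z.png

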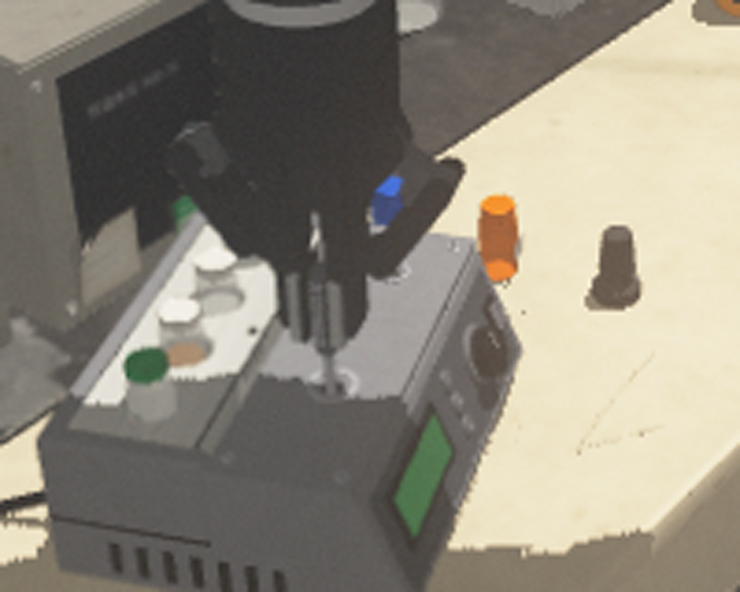

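View pics/t23z.png

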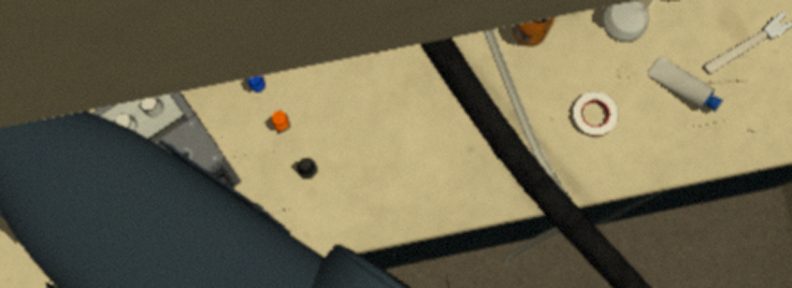

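```bash
python3 -c "
from station import *
print(job_done())"
```

```text
the job is handed in; nothing more can be done
None
```

The job is done and handed in at about 25.7 s. Both bench vials are in the block, and the pin is still gripped and holding the reset button down.

**Vials:** Vial_a (the nearer one, with amber contents) is in well 2 and vial_b is in well 4. Each stopped moving at the well floor. By depth reading, the caps in wells 2, 3 and 4 stand at the same height, 106.8–106.9 mm. The text implies 108 mm, and the camera also read the deck about 1 mm low, so that gap is camera offset.

**Reset pin:** I drew it out of the parking bore, centred it in the aperture by wrist camera and pressed until it met a firm stop. The push then stayed at about 17 N for 0.5 s with no movement, against about 4 N for the spring at full travel. The wrist camera showed no slip of the pin in the grip.
- I had no direct reading of the button's travel. I judged it fully down from the force and from the roughly 5 mm moved after contact.
- The stop came 1.5 mm lower than I had worked out beforehand.
- About 5 N of sideways force remained at the end.

**Everything else:** The orange and blue look-alikes, the stopper, bottle and flask showed no sign of having moved in the last pictures. In the last overview the gripper hid the vial in well 4, so its final check was the wrist-camera view just after it was released.

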